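Restock the label carousel and click it round to the printer arrow

TASK

Hang every label roll that stands on the bench onto the slanted carousel peg of its own colour, slid down until it sits on the peg's collar. The carousel turns click by click by its knob to bring the pegs round; finish with the red peg pointing along the white arrow, settled on its click. Leave the packing tape and the scanner where they are.

Things in the scene. Friction and masses are not known exactly. Their poses are not given: they have to be found in the camera images.
- carousel: the label carousel's fixed base: low round plate, 210 mm across and 12 mm high, with a grey drum (144 mm across, top at 50 mm) on it. Origin: centre of its underside on the bench, on the turning axis; z up; -x is its front and faces roughly towards the robot (up to 0.3 rad off). It stands fast. At every click of the turret one peg points along the arrow and another straight to the front (-x).
- arrow_tip (a point): tip of the flat white arrow (30 mm wide, 8 mm high) on the bench that sticks out of the base and points towards the label printer. The tip lies 179 mm from the turning axis, in the base's direction 108 degrees from its +x towards its +y (72 degrees clockwise, from above, of its front).
- turret (a joint): angle (rad) of the carousel's turning upper part about the vertical axis, growing anticlockwise seen from above, no stop within three turns; 0 (or whole turns from it) when the red peg points along the arrow. A sprung detent gives five clicks 1.257 rad apart: getting past one takes about 0.2 N m; under half-way it springs back, past half-way it snaps on. It starts on any click.
- knob (a point): grip point on the black bar knob on top of the turret, on the turning axis, 222 mm above the bench. The bar is 60 mm long (this frame's x; along the base's x at joint 0, it turns with the turret), 16 mm thick (y), from 198 to 234 mm height, on a 32 mm post over a 170 mm disc (top 61 mm above the bench) that carries the five pegs. Hung rolls stay below 165 mm.
- seat_red (a point): point on the red peg's axis, 25 mm out from its collar: the centre of a fully hung roll (which sags some 6 mm square to the peg). The round peg, 18 mm thick, slants out and up, 35 degrees from vertical; z runs out along it, collar (48 mm disc) at z = -25 mm, free end at z = +52 mm. Collar centre 75 mm from the turning axis, 95 mm above the bench.
- seat_blue (a point): the same point of the blue peg, size and frame as seat_red.
- seat_green (a point): the same point of the green peg, size and frame as seat_red.
- seat_yellow (a point): the same point of the yellow peg, size and frame as seat_red.
- seat_black (a point): the same point of the black peg, size and frame as seat_red. The pegs follow anticlockwise from above as red, blue, green, yellow, black; no roll belongs on the black one.
- roll_red: centre of the red label roll: 60 mm in diameter, 50 mm long, with a bore of 30 mm right through, 120 g or so; z is its axis. It starts standing on end on the bench (its centre 25 mm up). It may be absent (None from the start); three or all four rolls are there.
- roll_blue: centre of the blue label roll, as the red one; may be absent.
- roll_green: centre of the green label roll, as the red one; may be absent.
- roll_yellow: centre of the yellow label roll, as the red one; may be absent.
- tape: roll of brown packing tape lying on the bench, 100 mm across, 48 mm high; origin centre of its underside. Bystander, to be left alone.
- carton: small closed carton, 100 x 80 mm, 50 mm high, stuck to the bench; origin centre of its underside. An obstacle, not part of the job.
- scanner: hand scanner lying on the bench, about 140 x 62 mm, 36 mm high; origin under its grip's middle, x towards its head. Bystander, to be left alone.
Mind the look-alikes: they are no part of the job. Several things look just like the roll_green: the one meant starts farthest to the robot's right.

How it is judged:
By the outcome, as a careful person would: the job done as asked, in the order asked, and still so for the second after the job is handed in, with the robot touching nothing.
Of roll_red, roll_blue, roll_green, roll_yellow only 3 to 4 are there at a start; the rules pass over those that are not, and their reading is None.
At some moment in a run one of roll_red, roll_blue, roll_green, roll_yellow may be knocked a few centimetres aside while the robot is not near it.
It also fails if it takes over 210 s, if anything falls off the work surface, if the arm or the gripper's body presses on something with over 40 N, if the wrist force passes 120 N, or if a joint passes its speed limit or range.

ROBOT

A 6-joint arm with a two-finger parallel gripper is mounted at the origin on the work surface. World frame = base frame: x ahead of the robot, y to its left, z up, the work surface at z = 0. Lengths are in m, angles in rad, forces in N, time in s.
With the tool pointing down it reaches from about 0.25 to 0.725 m from the base axis. Payload 4 kg.
Tool frame: the origin (TCP) lies between the finger pads; the fingertips stand 11 mm ahead of it and the grasp point (between the pads) lies 8 mm behind it (bot.tip_extent is the distance from the TCP to the fingertips, in m); z points along the fingers, y is the line along which they close (so a half turn about z gives the same grasp; the last joint's range is limited). The gripper opens to 85 mm and grips with 20 to 120 N. Pads are 22 mm wide; open, the fingers measure 114 mm over their backs; the gripper's body (76 mm by 85 mm) begins 54 mm behind the grasp point. The pads swing forward as they close: fully open they stand 13 mm farther back than shut.
Start: joints at [-1.152, 0.241, 0.005, 1.335, 0, 1.571], TCP at [0.203, -0.457, 0.242] pointing down, gripper open.
Joint ranges: [-2.72, 2.72], [-1.05, 1.87], [-1.09, 1.28], [-1.99, 2.15], [-1.42, 1.44], [-3.14, 3.14]. Speed limits (rad/s): [2.79, 2.79, 3.14, 3.14, 3.14, 3.14].

INTERFACE

Orientations are given as a unit quaternion [x, y, z, w].
In Python, from workcell import bot gives the robot as it stands. The module is installed in compiled form; this text tells all that it offers.
- The arm moves only by the tool drive_tool, never from a script. Its argument "rows" is a list of rows, each an object of numbers: "dx", "dy", "dz": the shift along the tool's x, y, z in units of 50 mm (1.0 is 50 mm); "wx", "wy", "wz": the turn, a rotation vector about the tool's x, y, z in units of 5 degrees (1.0 is 5 degrees); "hand": the finger opening in mm, from 0 to 85.4. A call has 1 to 20 rows; each row is the pose to reach, as a shift and turn from the pose commanded when the call began, along the tool's axes at that moment; what a row does not reach only later rows make up. A row lasts 1/10 s, in which the tool goes at most 50 mm and 8.59 degrees, less where a joint would pass 70% of its speed; a pose out of reach is approached as far as the arm can. A call with a gripper value outside its range is refused whole. The fingers move at their own pace and stop on an object; the grip force is fixed at half the most. Time passes only in rows, so rows that repeat a pose let the fingers close. It gives the time, the measured TCP pose, the force, the opening and the grip force at its end, in the units of the state.
- bot.get_obs(): the state, without advancing time (a new reading comes with each control period).
- bot.camera(name): name is "scene" or "top" or "wrist"; returns the picture (420x560x3 uint8, red, green, blue); there is no depth.
- bot.get_calibration(name): a dict with "vfov" (degrees; the focal length in pixels is half the picture's height over the tangent of half this angle, whatever the lens; pixels are square), "cx", "cy" (the principal point, pixels), "k1" (the pictures are not rectified: a ray, as slopes to the right and down, at radius r is drawn at 1 + k1 r^2 times it, then the intrinsics apply), "origin" and "rotation" of the camera in the world; the wrist camera has in their place "mount" (4x4, takes a point from camera to tool coordinates, whose origin is the TCP and whose axes are the flange's). Camera axes: x right, y up, looking along -z (the intrinsics and any distortion apply to the point x, -y, -z); pixel columns grow to the right and rows downward; lengths in m; the calibration is good to about 2 mm. A picture is of the moment at which its call begins: read the wrist's pose just before it. get_calibration takes no time and is no camera call.
- bot.job_done(): hands the job in; it is judged then, once.
Trained networks look in the newest picture that a camera, given by its name, has taken for a name from the list of things; names that differ only in an ending like _2 or _b are one class to them, and where a whole thing is asked for, a point or a joint stands for the part that bears it (a point fixed in the world has none). Each returns a list of dicts, best first, with "score" (0 to 1); they miss things now and then, are a little off and sometimes report something else, mostly with a low value. They report only what shows in the picture. A call takes as long as a camera call. They do not tell look-alikes from the thing itself.
- bot.look_for(camera, thing): "extent" ([centre column, centre row, width, height] in pixels, round what is visible of it).
- bot.outline_of(camera, thing): "region" (420x560 bool, what is visible of it) and "extent" ([centre column, centre row, width, height] in pixels, round what is visible of it).
The state is a dict: "clock": time; "joint_pos": joint angles; "joint_vel": joint speeds; "tau": joint torques, N m; "eef_pos": TCP position; "tool_rot": TCP orientation; "ft_force": force on the tool from outside, world axes, zero at the start; "ft_torque": the same for the moment, N m; "grip_width": finger opening in m; "grasp_force": force on a finger pad.
Only numpy, scipy, OpenCV 4.12 (cv2) and the standard library are available. Lean on these libraries where they do the work, as an engineer would, in place of code of your own. Each camera call takes 0.05 s, during which the arm holds its last target. There are 200 camera calls.

## Working session

There is one attempt and no reset: what is moved stays moved. The work goes in short steps, Python scripts to look and compute and a tool call to move; the robot and the scene stay as the last step left them, time stands still between calls to the robot, and variables do not carry over. Pictures are saved under pics/ and viewed, at most 17 in all, crops included, and the job is handed in when it is done.

Besides the shell and the picture viewer there is one more tool, called after "Emit:" as name([rows], argument=value, ...), one row to a line, values as JSON. drive_tool: Moves the arm, as the interface text tells. Its arguments: {"type":"object","properties":{"rows":{"type":"array","items":{"type":"object","properties":{"dx":{"type":"number"},"dy":{"type":"number"},"dz":{"type":"number"},"wx":{"type":"number"},"wy":{"type":"number"},"wz":{"type":"number"},"hand":{"type":"number"}}}}},"required":["rows"]}

```bash
mkdir -p pics; ls
cat > h.py <<'E'
import numpy as np, cv2
from workcell import bot
from scipy.spatial.transform import Rotation as R
def cam(name):
    c=bot.get_calibration(name)
    if 'mount' in c:
        o=bot.get_obs(); T=np.eye(4); T[:3,:3]=R.from_quat(o['tool_rot']).as_matrix(); T[:3,3]=o['eef_pos']
        M=T@np.array(c['mount']); c['origin']=M[:3,3]; c['rotation']=M[:3,:3]
    c['o']=np.array(c['origin']); c['R']=np.array(c['rotation']).reshape(3,3)
    c['f']=210/np.tan(np.radians(c['vfov'])/2)
    return c
def ray(c,u,v):
    x=(u-c['cx'])/c['f']; y=(v-c['cy'])/c['f']; rd=np.hypot(x,y); r=rd
    for _ in range(30): r=rd/(1+c['k1']*r*r)
    s=r/rd if rd>0 else 1
    return c['R']@np.array([x*s,-y*s,-1.])
def plane(c,u,v,z):
    d=ray(c,u,v); return c['o']+d*(z-c['o'][2])/d[2]
def proj(c,P):
    p=c['R'].T@(np.array(P)-c['o']); x=p[0]/-p[2]; y=-p[1]/-p[2]; k=1+c['k1']*(x*x+y*y)
    return np.array([c['cx']+c['f']*x*k, c['cy']+c['f']*y*k])
def save(img,n,s=1.0):
    im=cv2.cvtColor(img,cv2.COLOR_RGB2BGR)
    if s!=1: im=cv2.resize(im,None,fx=s,fy=s,interpolation=cv2.INTER_CUBIC)
    cv2.imwrite('pics/'+n,im)
E
python3 - <<'E'
from h import *
for n in ('top','scene'):
    img=bot.camera(n); save(img,n+'1.png',1.4); c=cam(n)
    print(n,c['o'].round(3),c['R'].round(2).tolist(),c['f'],c['k1'])
    for t in ('carousel','knob','turret','roll_red','roll_blue','roll_green','roll_yellow','tape','carton','scanner','seat_red'):
        for d in bot.look_for(n,t):
            if d['score']>.2:
                e=d['extent']; print(t,round(d['score'],2),np.round(e),plane(c,e[0],e[1],.025).round(3))
print(bot.get_obs())
E
```

```text
picsTraceback (most recent call last):
  File "<stdin>", line 3, in <module>
  File "h.py", line 9, in cam
    c['o']=np.array(c['origin']); c['R']=np.array(c['rotation']).reshape(3,3)
                                         ~~~~~~~~~~~~~~~~~~~~~~~~~~~~~~~^^^^^
ValueError: cannot reshape array of size 4 into shape (3,3)
```

Rotation is a quaternion.

```bash
python3 - <<'E'
s=open('h.py').read()
s=s.replace("c['R']=np.array(c['rotation']).reshape(3,3)","q=np.array(c['rotation']); c['R']=R.from_quat(q).as_matrix() if q.size==4 else q")
open('h.py','w').write(s)
E
python3 - <<'E'
from h import *
for n in ('top','scene'):
    img=bot.camera(n); save(img,n+'1.png',1.4); c=cam(n)
    print(n,c['o'].round(3),c['R'].round(2).tolist(),c['f'],c['k1'])
    for t in ('carousel','knob','turret','roll_red','roll_blue','roll_green','roll_yellow','tape','carton','scanner','seat_red'):
        for d in bot.look_for(n,t):
            if d['score']>.2:
                e=d['extent']; print(t,round(d['score'],2),np.round(e),plane(c,e[0],e[1],.025).round(3))
print(bot.get_obs())
E
```

```text
top [0.337 0.023 1.267] [[-0.01, 0.99, -0.17], [-1.0, -0.01, 0.0], [-0.0, 0.17, 0.99]] 427.6361412036154 -0.12836137019074978
carousel 0.96 [294. 162. 105.  81.] [ 0.688 -0.021  0.025]
knob 0.74 [301. 164.  89.  78.] [ 0.682 -0.044  0.025]
turret 0.66 [301. 164.  88.  80.] [ 0.683 -0.043  0.025]
roll_red 0.6 [166. 207.  22.  23.] [0.554 0.361 0.025]
roll_red 0.32 [298. 161.  88.  81.] [ 0.69  -0.034  0.025]
roll_green 0.92 [413. 210.  24.  22.] [ 0.537 -0.376  0.025]
roll_green 0.87 [347. 244.  20.  21.] [ 0.44  -0.171  0.025]
roll_green 0.81 [374. 188.  21.  17.] [ 0.606 -0.259  0.025]
roll_green 0.7 [377. 223.  25.  25.] [ 0.499 -0.265  0.025]
roll_yellow 0.62 [220. 250.  28.  24.] [0.428 0.199 0.025]
tape 0.83 [387. 149.  35.  40.] [ 0.726 -0.307  0.025]
tape 0.43 [295. 166. 101.  86.] [ 0.676 -0.025  0.025]
carton 0.69 [413. 291.  37.  37.] [ 0.3   -0.36   0.025]
carton 0.45 [166. 207.  21.  22.] [0.555 0.362 0.025]
carton 0.31 [299. 161.  89.  85.] [ 0.69  -0.037  0.025]
scanner 0.92 [190. 146.  40.  41.] [0.745 0.294 0.025]
scanner 0.23 [302. 163.  88.  83.] [ 0.684 -0.047  0.0
[... 1360 characters left out ...]
': array([-1.15204818e+00,  2.40583139e-01,  4.98213321e-03,  1.33520308e+00,
       -4.56571927e-05,  1.57079248e+00]), 'joint_vel': array([-2.03794219e-03,  5.88952780e-04, -2.02264312e-05, -1.66431455e-03,
        1.42978195e-04,  7.54029570e-04]), 'tau': array([ 1.11529745e-03, -3.72220409e+01,  2.52691233e+01,  1.54561945e-03,
        6.36000914e-05,  9.76667536e-06]), 'eef_pos': array([ 0.20329217, -0.45679539,  0.24230806]), 'tool_rot': array([ 9.78160804e-01,  2.07849565e-01, -2.31363418e-05,  9.50296608e-07]), 'ft_force': array([ 0.26937049,  0.01390135, -0.2434013 ]), 'ft_torque': array([-0.0226324 , -0.01025422,  0.02985046]), 'grasp_force': 0.0, 'grip_width': 0.08555395503178655}
```

View pics/top1.png

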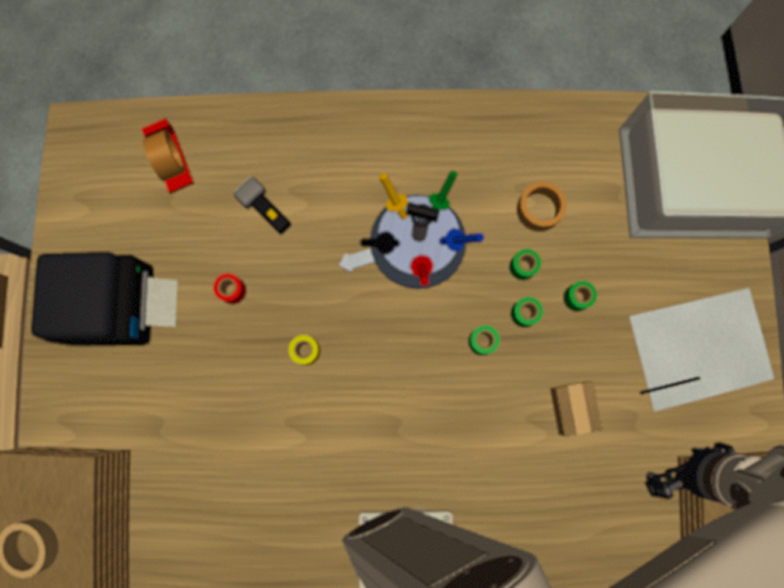

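View pics/scene1.png

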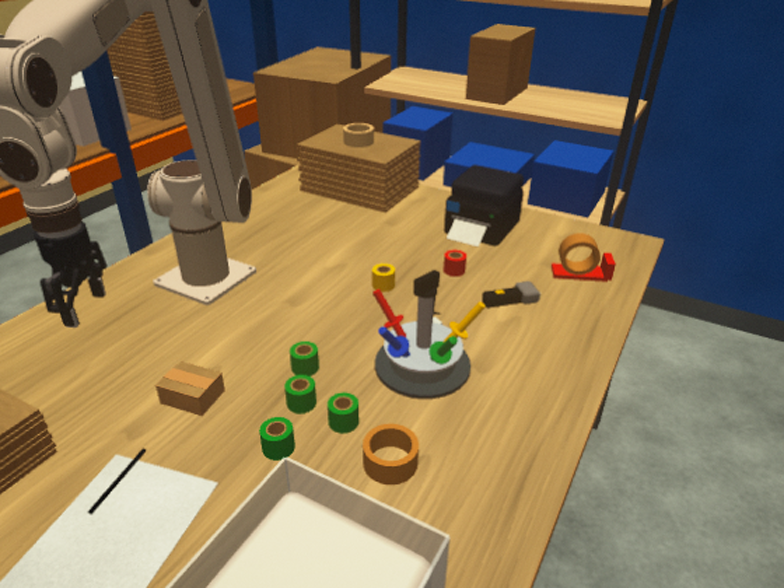

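The top view has four green rolls, at upscaled px (581,296), (526,264), (527,312) and (484,341). Farthest to the robot's right (lowest y) is (581,296), which is raw (413,210). The red roll is at (229,289) and yellow at (303,350); there is no blue roll. On the carousel the red peg faces front and black lies along the arrow, so the turret is one click anticlockwise of its goal. The red and orange holder at (167,157) is a bystander.

```bash
cat >> h.py <<'E'
def mv(p,z,x,verbose=1):
    """shift/turn in drive units to reach TCP p with tool z along z, tool x near x"""
    o=bot.get_obs(); R0=R.from_quat(o['tool_rot']); z=np.array(z,float); z/=np.linalg.norm(z)
    x=np.array(x,float); x-=z*(x@z); x/=np.linalg.norm(x); R1=R.from_matrix(np.column_stack([x,np.cross(z,x),z]))
    d=R0.inv().apply(np.array(p)-o['eef_pos'])/.05; w=np.degrees((R0.inv()*R1).as_rotvec())/5
    print('d',d.round(2),'w',w.round(2),'t',o['clock']); return d,w
E
python3 - <<'E'
from h import *
c=bot.get_calibration('wrist'); print({k:np.round(v,3).tolist() for k,v in c.items()})
mv([.48,-.03,.38],[0,0,-1],[1,0,0])
im=cv2.imread('pics/top1.png')
cv2.imwrite('pics/crop1.png',cv2.resize(im[160:380,320:640],None,fx=2.4,fy=2.4,interpolation=cv2.INTER_CUBIC))
E
```

```text
{'vfov': 67.437, 'cx': 276.43, 'cy': 208.694, 'k1': -0.065, 'mount': [[0.001, 0.962, 0.272, 0.068], [1.0, -0.001, -0.001, 0.001], [-0.0, 0.272, -0.962, -0.131], [0.0, 0.0, 0.0, 1.0]]}
d [ 8.53 -5.55 -2.75] w [0.  0.  4.8] t 1.25
```

View pics/crop1.png

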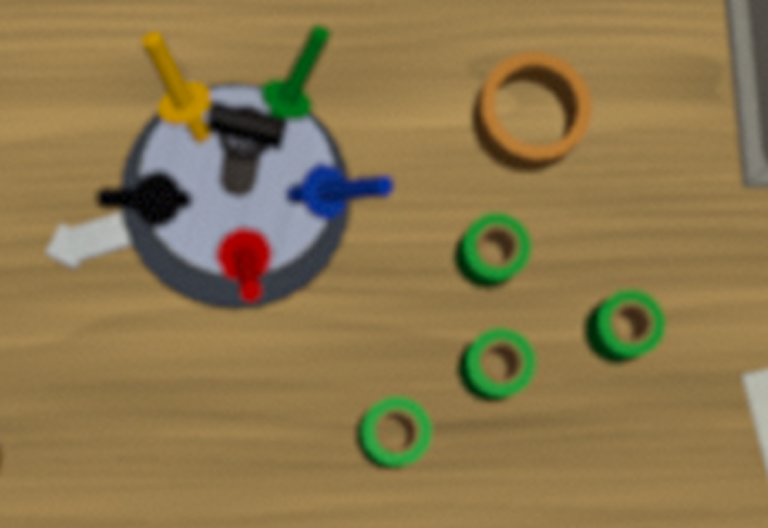

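The crop shows all four green rolls alike. The rightmost, at crop px (628,325), is the one meant. Red points to the front and black towards the arrow. I'll go to look at the carousel.

Emit:
drive_tool([
  {"dx":5,"dy":-3,"dz":-2.7,"wz":2.4},
  {"dx":10.8,"dy":-4.6,"dz":-2.7,"wz":4.8},
  {"dx":10.8,"dy":-4.6,"dz":-2.7,"wz":4.8},
  {"dx":10.8,"dy":-4.6,"dz":-2.7,"wz":4.8},
  {"dx":10.8,"dy":-4.6,"dz":-2.7,"wz":4.8},
  {"dx":10.8,"dy":-4.6,"dz":-2.7,"wz":4.8},
  {"dx":10.8,"dy":-4.6,"dz":-2.7,"wz":4.8},
  {"dx":10.8,"dy":-4.6,"dz":-2.7,"wz":4.8},
  {"dx":10.8,"dy":-4.6,"dz":-2.7,"wz":4.8},
  {"dx":10.8,"dy":-4.6,"dz":-2.7,"wz":4.8},
  {"dx":10.8,"dy":-4.6,"dz":-2.7,"wz":4.8},
  {"dx":10.8,"dy":-4.6,"dz":-2.7,"wz":4.8},
  {"dx":10.8,"dy":-4.6,"dz":-2.7,"wz":4.8},
  {"dx":10.8,"dy":-4.6,"dz":-2.7,"wz":4.8},
  {"dx":10.8,"dy":-4.6,"dz":-2.7,"wz":4.8},
  {"dx":10.8,"dy":-4.6,"dz":-2.7,"wz":4.8},
])

```text
invalid input at $.rows[0]: expected keys dx, dy, dz, wx, wy, wz, hand
```

Run:
```python
from h import *
import pickle
c=cam('wrist'); img=bot.camera('wrist'); cv2.imwrite('pics/w1raw.png',img[:,:,::-1]); pickle.dump(c,open('w1.pkl','wb')); save(img,'w1.png',1.4)
print(bot.get_obs()['eef_pos'])
```

```text
[ 0.20333701 -0.45679202  0.24232664]
```

View pics/w1.png

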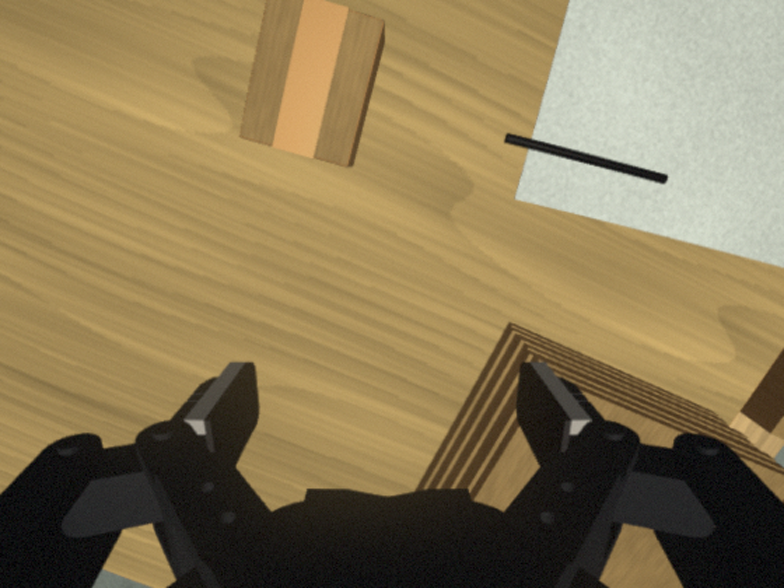

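The move was refused because every row needs all seven keys, so this picture still shows the start: carton at (312,80), fingers below. I'll send it again.

Emit:
drive_tool([
  {"dx":5,"dy":-2.5,"dz":-2.7,"wx":0,"wy":0,"wz":2.4,"hand":85},
  {"dx":10.8,"dy":-4.6,"dz":-2.7,"wx":0,"wy":0,"wz":4.8,"hand":85},
  {"dx":10.8,"dy":-4.6,"dz":-2.7,"wx":0,"wy":0,"wz":4.8,"hand":85},
  {"dx":10.8,"dy":-4.6,"dz":-2.7,"wx":0,"wy":0,"wz":4.8,"hand":85},
  {"dx":10.8,"dy":-4.6,"dz":-2.7,"wx":0,"wy":0,"wz":4.8,"hand":85},
  {"dx":10.8,"dy":-4.6,"dz":-2.7,"wx":0,"wy":0,"wz":4.8,"hand":85},
  {"dx":10.8,"dy":-4.6,"dz":-2.7,"wx":0,"wy":0,"wz":4.8,"hand":85},
  {"dx":10.8,"dy":-4.6,"dz":-2.7,"wx":0,"wy":0,"wz":4.8,"hand":85},
  {"dx":10.8,"dy":-4.6,"dz":-2.7,"wx":0,"wy":0,"wz":4.8,"hand":85},
  {"dx":10.8,"dy":-4.6,"dz":-2.7,"wx":0,"wy":0,"wz":4.8,"hand":85},
  {"dx":10.8,"dy":-4.6,"dz":-2.7,"wx":0,"wy":0,"wz":4.8,"hand":85},
  {"dx":10.8,"dy":-4.6,"dz":-2.7,"wx":0,"wy":0,"wz":4.8,"hand":85},
  {"dx":10.8,"dy":-4.6,"dz":-2.7,"wx":0,"wy":0,"wz":4.8,"hand":85},
  {"dx":10.8,"dy":-4.6,"dz":-2.7,"wx":0,"wy":0,"wz":4.8,"hand":85},
  {"dx":10.8,"dy":-4.6,"dz":-2.7,"wx":0,"wy":0,"wz":4.8,"hand":85},
  {"dx":10.8,"dy":-4.6,"dz":-2.7,"wx":0,"wy":0,"wz":4.8,"hand":85},
  {"dx":10.8,"dy":-4.6,"dz":-2.7,"wx":0,"wy":0,"wz":4.8,"hand":85},
  {"dx":10.8,"dy":-4.6,"dz":-2.7,"wx":0,"wy":0,"wz":4.8,"hand":85},
])

```text
clock: 3.1
eef_pos: [0.6025, -0.0282, 0.3778]
tool_rot: [1.0, -0.001, 0.0, 0.0]
ft_force: [-0.5, -0.0, -0.5]
grip_width: 0.0855
grasp_force: 0.0
```

Run:
```python
from h import *
import pickle
c=cam('wrist'); img=bot.camera('wrist'); cv2.imwrite('pics/w2raw.png',img[:,:,::-1]); pickle.dump(c,open('w2.pkl','wb')); save(img,'w2.png',1.4)
print(bot.get_obs()['eef_pos'],bot.get_obs()['tool_rot'])
```

```text
[ 0.60259608 -0.02799925  0.37775863] [ 9.99999677e-01 -7.74518980e-04  2.12144845e-04  1.78054583e-05]
```

View pics/w2.png

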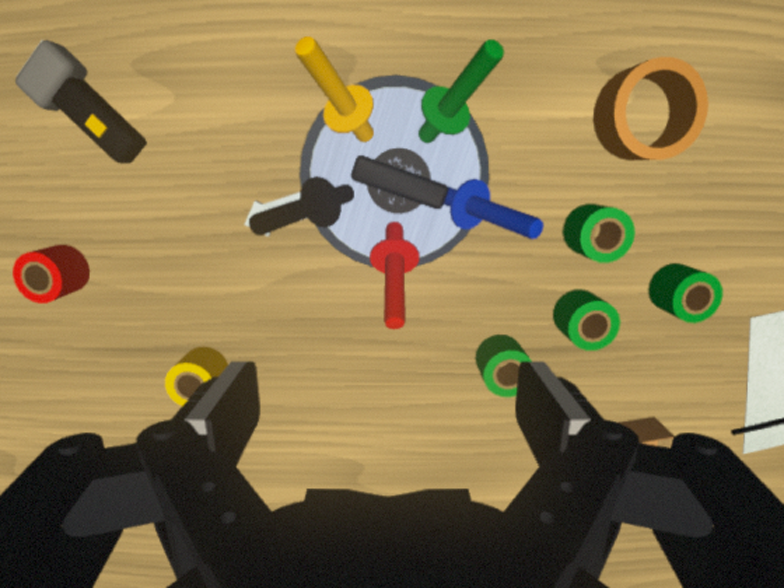

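The wrist view shows the carousel clearly, with peg tips at red (394,323), blue (536,229), green (492,49), yellow (307,47) and black (258,225), and the knob at (399,181). Roll tops are red (37,278), yellow (188,385) and the chosen green (697,297). I'll fit the carousel's pose to these.

Run:
```python
from h import *
import pickle
from scipy.optimize import least_squares
c=pickle.load(open('w2.pkl','rb'))
cols=['red','blue','green','yellow','black']
tip=dict(red=(394,323),blue=(536,229),green=(492,49),yellow=(307,47),black=(258,225))
col=dict(red=(395,258),blue=(470,205),green=(445,110),yellow=(348,110),black=(324,203))
def res(p,full=0):
    r=[]
    for i,n in enumerate(cols):
        a=p[2]+np.pi+i*2*np.pi/5; u=np.array([np.cos(a),np.sin(a)])
        for (rad,z),px in (((.1192,.158),tip[n]),((.075,.095),col[n])):
            r+=list(proj(c,[p[0]+rad*u[0],p[1]+rad*u[1],z])-np.array(px)/1.4)
    r+=list(proj(c,[p[0],p[1],.234])-np.array([399,181])/1.4)
    return np.array(r)
s=least_squares(res,[.69,-.03,0],loss='soft_l1')
print(s.x.round(4)); print(res(s.x).reshape(-1,2).round(1).tolist())
for n,px in (('red',(37,278)),('yel',(188,385)),('green',(697,297))): print(n,plane(c,px[0]/1.4,px[1]/1.4,.05).round(3))
u,v=proj(c,[s.x[0]+.179*np.cos(s.x[2]+1.885),s.x[1]+.179*np.sin(s.x[2]+1.885),.008])*1.4; print('arrow',u,v)
```

```text
[ 0.6622 -0.037  -0.0128]
[[0.3, 1.4], [-0.6, 0.6], [0.9, 0.5], [1.2, 0.1], [2.1, -1.0], [1.0, -0.7], [-2.7, -1.6], [-1.0, -1.7], [-2.6, 0.8], [-4.2, 0.1], [0.6, 1.6]]
red [0.558 0.364 0.05 ]
yel [0.429 0.204 0.05 ]
green [ 0.535 -0.378  0.05 ]
arrow 244.08272517971048 225.2638826141976
```

Emit:
drive_tool([
  {"dx":-0.9,"dy":-7.84,"dz":4.5,"wx":0,"wy":0,"wz":0,"hand":85},
  {"dx":-0.9,"dy":-7.84,"dz":4.5,"wx":0,"wy":0,"wz":0,"hand":85},
  {"dx":-0.9,"dy":-7.84,"dz":4.5,"wx":0,"wy":0,"wz":0,"hand":85},
  {"dx":-0.9,"dy":-7.84,"dz":4.5,"wx":0,"wy":0,"wz":0,"hand":85},
  {"dx":-0.9,"dy":-7.84,"dz":4.5,"wx":0,"wy":0,"wz":0,"hand":85},
  {"dx":-0.9,"dy":-7.84,"dz":4.5,"wx":0,"wy":0,"wz":0,"hand":85},
  {"dx":-0.9,"dy":-7.84,"dz":4.5,"wx":0,"wy":0,"wz":0,"hand":85},
  {"dx":-0.9,"dy":-7.84,"dz":4.5,"wx":0,"wy":0,"wz":0,"hand":85},
  {"dx":-0.9,"dy":-7.84,"dz":4.5,"wx":0,"wy":0,"wz":0,"hand":85},
  {"dx":-0.9,"dy":-7.84,"dz":4.5,"wx":0,"wy":0,"wz":0,"hand":85},
  {"dx":-0.9,"dy":-7.84,"dz":4.5,"wx":0,"wy":0,"wz":0,"hand":85},
  {"dx":-0.9,"dy":-7.84,"dz":4.5,"wx":0,"wy":0,"wz":0,"hand":85},
  {"dx":-0.9,"dy":-7.84,"dz":4.5,"wx":0,"wy":0,"wz":0,"hand":85},
  {"dx":-0.9,"dy":-7.84,"dz":4.5,"wx":0,"wy":0,"wz":0,"hand":85},
])

```text
clock: 4.55
eef_pos: [0.5833, 0.0585, 0.1762]
tool_rot: [0.999, 0.041, -0.001, -0.02]
ft_force: [-0.7, -0.1, 0.6]
grip_width: 0.0849
grasp_force: 0.0
```

```bash
cat >> h.py <<'E'
def rollfix(cn,name,camn='wrist'):
    """top-face centre from the outline: best offset of a projected roll silhouette"""
    from scipy.optimize import minimize
    c=cam(camn); bot.camera(camn); out=[]
    t=np.linspace(0,2*np.pi,24,endpoint=False); ring=np.c_[.03*np.cos(t),.03*np.sin(t)]
    for d in bot.outline_of(camn,name):
        if d['score']<.3: continue
        m=np.asarray(d['region']).astype(np.uint8); e=d['extent']; p0=plane(c,e[0],e[1],.025)[:2]
        def f(p):
            q=np.array([proj(c,[p[0]+a,p[1]+b,z]) for a,b in ring for z in (0,.05)],np.float32)
            h=np.zeros_like(m); cv2.fillConvexPoly(h,cv2.convexHull(q).astype(np.int32),1)
            return -(h&m).sum()/max(1,(h|m).sum())
        r=minimize(f,p0,method='Nelder-Mead',options=dict(initial_simplex=[p0,p0+[.01,0],p0+[0,.01]],xatol=3e-4))
        out.append((round(d['score'],2),r.x.round(4),round(-r.fun,2),np.round(e)))
    return out
E
python3 - <<'E'
from h import *
print(rollfix('w','roll_red')); mv([.558,.364,.029],[0,0,-1],[1,0,0])
E
```

```text
[(0.6, array([0.6043, 0.2648]), np.float64(-0.0), array([ 15., 192.,  30.,  58.]))]
d [ 0.01 -6.01  3.18] w [-0.45  0.05  0.93] t 4.65h.py:43: RuntimeWarning: overflow encountered in scalar negative
  return -(h&m).sum()/max(1,(h|m).sum())
```

Run:
```python
from h import *
o=bot.get_obs()
for k in ('clock','joint_pos','joint_vel','eef_pos','ft_force','ft_torque','tau'): print(k,np.round(o[k],3))
img=bot.camera('scene'); save(img,'s2.png',1.4)
```

```text
clock 4.65
joint_pos [0.08  0.446 0.124 1.252 0.04  3.141]
joint_vel [ 0.001 -0.007  0.017  0.013 -0.002 -0.   ]
eef_pos [0.583 0.058 0.176]
ft_force [ 0.477 -0.342  0.827]
ft_torque [-0.062 -0.013 -0.015]
tau [ 1.0000e-03 -4.6415e+01  2.4749e+01 -1.2000e-01  1.2900e-01 -0.0000e+00]
```

View pics/s2.png

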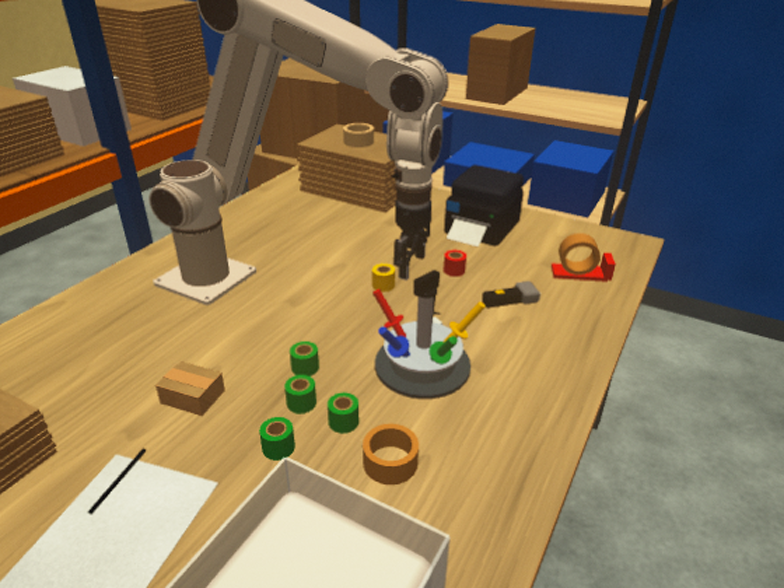

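Joint 6 reached its limit at this yaw, because j6 = j1 + π − yaw. The half-turned grasp (tool x towards the robot) sits near j6 ≈ 0, so I'll rise, turn a half turn and travel on. The scene view shows nothing disturbed: gripper at (410,250), beside the carousel and above the bench.

Emit:
drive_tool([
  {"dx":0,"dy":0,"dz":-1,"wx":0,"wy":0,"wz":0,"hand":85},
  {"dx":0,"dy":0,"dz":-2,"wx":0,"wy":0,"wz":0,"hand":85},
  {"dx":0,"dy":-1,"dz":-2,"wx":0,"wy":0,"wz":-4,"hand":85},
  {"dx":0,"dy":-2,"dz":-2,"wx":0,"wy":0,"wz":-8,"hand":85},
  {"dx":0,"dy":-3,"dz":-1.5,"wx":0,"wy":0,"wz":-12,"hand":85},
  {"dx":0,"dy":-4,"dz":-1.5,"wx":0,"wy":0,"wz":-16,"hand":85},
  {"dx":0,"dy":-5,"dz":-1,"wx":0,"wy":0,"wz":-16,"hand":85},
  {"dx":0,"dy":-6,"dz":-0.5,"wx":0,"wy":0,"wz":-16,"hand":85},
  {"dx":0,"dy":-6,"dz":0,"wx":0,"wy":0,"wz":-16,"hand":85},
  {"dx":0,"dy":-6,"dz":0,"wx":0,"wy":0,"wz":-20,"hand":85},
  {"dx":0,"dy":-6,"dz":0,"wx":0,"wy":0,"wz":-24,"hand":85},
  {"dx":0,"dy":-6,"dz":0,"wx":0,"wy":0,"wz":-28,"hand":85},
  {"dx":0,"dy":-6,"dz":0,"wx":0,"wy":0,"wz":-32,"hand":85},
  {"dx":0,"dy":-6,"dz":0,"wx":0,"wy":0,"wz":-34,"hand":85},
  {"dx":0,"dy":-6,"dz":0,"wx":0,"wy":0,"wz":-34,"hand":85},
  {"dx":0,"dy":-6,"dz":0,"wx":0,"wy":0,"wz":-34,"hand":85},
  {"dx":0,"dy":-6,"dz":0,"wx":0,"wy":0,"wz":-34,"hand":85},
  {"dx":0,"dy":-6,"dz":0,"wx":0,"wy":0,"wz":-34,"hand":85},
  {"dx":0,"dy":-6,"dz":0,"wx":0,"wy":0,"wz":-34,"hand":85},
  {"dx":0,"dy":-6,"dz":0,"wx":0,"wy":0,"wz":-34,"hand":85},
])

```text
clock: 6.7
eef_pos: [0.5592, 0.3574, 0.1888]
tool_rot: [0.176, 0.984, 0.019, -0.005]
ft_force: [-0.2, 0.1, 0.0]
grip_width: 0.0847
grasp_force: 0.0
```

```bash
sed -i 's/return -(h&m).sum()/return -float((h\&m).sum())/' h.py
python3 - <<'E'
from h import *
print(rollfix('w','roll_red')); mv([.558,.364,.029],[0,0,-1],[-1,0,0]); print(bot.get_obs()['joint_pos'].round(2))
E
```

```text
[(0.55, array([0.5595, 0.3657]), np.float64(0.85), array([280., 197.,  72.,  67.]))]
d [0.01 0.   3.2 ] w [ 0.44 -0.13 -4.13] t 6.8
[0.55 0.58 0.38 1.35 0.04 0.91]
```

Emit:
drive_tool([
  {"dx":0,"dy":0,"dz":1,"wx":0.2,"wy":0,"wz":-1.7,"hand":85},
  {"dx":0,"dy":0,"dz":1.8,"wx":0.44,"wy":-0.13,"wz":-3.4,"hand":85},
  {"dx":0,"dy":0.02,"dz":2.4,"wx":0.44,"wy":-0.13,"wz":-4.1,"hand":85},
  {"dx":0,"dy":0.02,"dz":2.9,"wx":0.44,"wy":-0.13,"wz":-4.1,"hand":85},
  {"dx":0,"dy":0.02,"dz":3.2,"wx":0.44,"wy":-0.13,"wz":-4.1,"hand":85},
  {"dx":0,"dy":0.02,"dz":3.2,"wx":0.44,"wy":-0.13,"wz":-4.1,"hand":85},
  {"dx":0,"dy":0.02,"dz":3.2,"wx":0.44,"wy":-0.13,"wz":-4.1,"hand":50},
  {"dx":0,"dy":0.02,"dz":3.2,"wx":0.44,"wy":-0.13,"wz":-4.1,"hand":50},
  {"dx":0,"dy":0.02,"dz":3.2,"wx":0.44,"wy":-0.13,"wz":-4.1,"hand":50},
  {"dx":0,"dy":0.02,"dz":3.2,"wx":0.44,"wy":-0.13,"wz":-4.1,"hand":50},
  {"dx":0,"dy":0.02,"dz":3.2,"wx":0.44,"wy":-0.13,"wz":-4.1,"hand":50},
  {"dx":0,"dy":0.02,"dz":3.2,"wx":0.44,"wy":-0.13,"wz":-4.1,"hand":50},
  {"dx":0,"dy":0.02,"dz":3.2,"wx":0.44,"wy":-0.13,"wz":-4.1,"hand":50},
])

```text
clock: 8.1
eef_pos: [0.5603, 0.3651, 0.0312]
tool_rot: [0.002, 1.0, 0.001, 0.002]
ft_force: [0.2, -0.7, 6.5]
grip_width: 0.0576
grasp_force: 63.9
```

```bash
cat >> h.py <<'E'
CX,CY,YAW=.6622,-.037,-.0128
def front(s,g=.012):
    """TCP pose with the held roll's centre s m out along the front peg from its seat; g: grasp point above roll centre"""
    a=YAW+np.pi; u=np.array([np.cos(a),np.sin(a),0]); t=np.radians(35); ax=u*np.sin(t)+[0,0,np.cos(t)]
    col=np.array([CX,CY,.095])+.075*u
    return col+ax*(.025+s+g-.008), -ax, u*np.cos(t)-np.array([0,0,np.sin(t)])
E
python3 - <<'E'
from h import *
o=bot.get_obs(); print(o['grip_width'],o['grasp_force'])
for s in (.10,0): print(front(s)[0].round(3)); mv(*front(s))
E
```

```text
0.05757966285954815 63.91181230545044
[ 0.513 -0.035  0.201]
d [ 0.9  -8.   -3.41] w [ 0.05 -6.96  0.1 ] t 8.1
[ 0.571 -0.036  0.119]
d [-0.24 -8.01 -1.77] w [ 0.05 -6.96  0.1 ] t 8.1
```

Emit:
drive_tool([
  {"dx":0,"dy":0,"dz":-0.6,"wx":0,"wy":0,"wz":0,"hand":50},
  {"dx":0,"dy":0,"dz":-1.6,"wx":0,"wy":0,"wz":0,"hand":50},
  {"dx":0,"dy":0,"dz":-2.6,"wx":0,"wy":0,"wz":0,"hand":50},
  {"dx":0.1,"dy":-0.8,"dz":-3.4,"wx":0,"wy":-1,"wz":0,"hand":50},
  {"dx":0.3,"dy":-1.6,"dz":-3.4,"wx":0,"wy":-2,"wz":0,"hand":50},
  {"dx":0.5,"dy":-2.4,"dz":-3.4,"wx":0,"wy":-3,"wz":0,"hand":50},
  {"dx":0.7,"dy":-3.2,"dz":-3.4,"wx":0,"wy":-4,"wz":0,"hand":50},
  {"dx":0.9,"dy":-4,"dz":-3.4,"wx":0,"wy":-5,"wz":0,"hand":50},
  {"dx":0.9,"dy":-4.8,"dz":-3.4,"wx":0.05,"wy":-6,"wz":0.1,"hand":50},
  {"dx":0.9,"dy":-5.6,"dz":-3.4,"wx":0.05,"wy":-7,"wz":0.1,"hand":50},
  {"dx":0.9,"dy":-6.4,"dz":-3.4,"wx":0.05,"wy":-7,"wz":0.1,"hand":50},
  {"dx":0.9,"dy":-7.2,"dz":-3.4,"wx":0.05,"wy":-7,"wz":0.1,"hand":50},
  {"dx":0.9,"dy":-7.7,"dz":-3.4,"wx":0.05,"wy":-7,"wz":0.1,"hand":50},
  {"dx":0.9,"dy":-8,"dz":-3.4,"wx":0.05,"wy":-7,"wz":0.1,"hand":50},
  {"dx":0.9,"dy":-8,"dz":-3.4,"wx":0.05,"wy":-7,"wz":0.1,"hand":50},
  {"dx":0.9,"dy":-8,"dz":-3.4,"wx":0.05,"wy":-7,"wz":0.1,"hand":50},
])

```text
clock: 9.7
eef_pos: [0.5121, -0.0354, 0.1985]
tool_rot: [0.006, 0.954, -0.003, 0.3]
ft_force: [-0.2, -0.0, -1.2]
grip_width: 0.0576
grasp_force: 64.7
```

```bash
cat >> h.py <<'E'
def look2(n):
    """scene and wrist pictures side by side, with the front peg's axis drawn (scene and wrist)"""
    a=YAW+np.pi; u=np.array([np.cos(a),np.sin(a),0]); t=np.radians(35); ax=u*np.sin(t)+[0,0,np.cos(t)]
    col=np.array([CX,CY,.095])+.075*u; ims=[]
    o=bot.get_obs(); T=R.from_quat(o['tool_rot']).as_matrix()
    for k in ('scene','wrist'):
        c=cam(k); im=cv2.resize(bot.camera(k)[:,:,::-1].copy(),None,fx=2,fy=2,interpolation=cv2.INTER_CUBIC)
        P=lambda p: tuple(int(x) for x in proj(c,p)*2)
        cv2.line(im,P(col),P(col+ax*.077),(255,0,255),1)
        q=o['eef_pos']+T[:,2]*.006
        cv2.line(im,P(q-T[:,2]*.025),P(q+T[:,2]*.025),(255,255,0),1)
        if k=='scene': m=P(col); im=im[m[1]-250:m[1]+150,m[0]-200:m[0]+150]; im=cv2.resize(im,None,fx=1.2,fy=1.2)
        else: im=cv2.resize(im,None,fx=.32,fy=.32)
        ims.append(im)
    h=max(i.shape[0] for i in ims); ims=[cv2.copyMakeBorder(i,0,h-i.shape[0],0,0,cv2.BORDER_CONSTANT) for i in ims]
    cv2.imwrite('pics/'+n,np.hstack(ims));
E
python3 - <<'E'
from h import *
look2('l1.png'); o=bot.get_obs(); print(o['joint_pos'].round(2))
for s in (.05,0,): mv(*front(s,.014))
E
```

```text
[-0.09 -0.08 -0.67  0.37  0.05 -0.07]
d [-0.04 -0.01  0.93] w [-0.   -0.01  0.03] t 9.8
d [-0.04 -0.01  1.93] w [-0.   -0.01  0.03] t 9.8
```

View pics/l1.png

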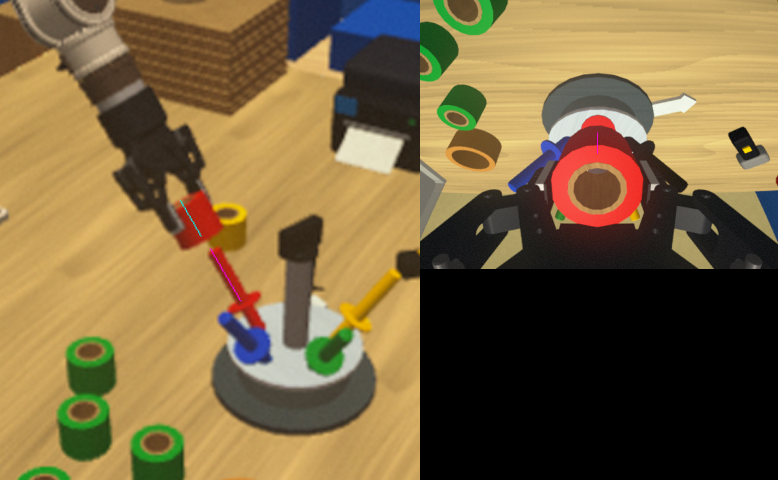

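The peg axis I computed (magenta, scene px (228,275)) lies on the red peg, and the roll at (195,220) is in line with it. Sliding it on.

Emit:
drive_tool([
  {"dx":-0.04,"dy":0,"dz":0.3,"wx":0,"wy":0,"wz":0,"hand":50},
  {"dx":-0.04,"dy":0,"dz":0.6,"wx":0,"wy":0,"wz":0,"hand":50},
  {"dx":-0.04,"dy":0,"dz":0.9,"wx":0,"wy":0,"wz":0,"hand":50},
  {"dx":-0.04,"dy":0,"dz":1.1,"wx":0,"wy":0,"wz":0,"hand":50},
  {"dx":-0.04,"dy":0,"dz":1.3,"wx":0,"wy":0,"wz":0,"hand":50},
  {"dx":-0.04,"dy":0,"dz":1.5,"wx":0,"wy":0,"wz":0,"hand":50},
  {"dx":-0.04,"dy":0,"dz":1.7,"wx":0,"wy":0,"wz":0,"hand":50},
  {"dx":-0.04,"dy":0,"dz":1.82,"wx":0,"wy":0,"wz":0,"hand":50},
  {"dx":-0.04,"dy":0,"dz":1.9,"wx":0,"wy":0,"wz":0,"hand":50},
  {"dx":-0.04,"dy":0,"dz":1.9,"wx":0,"wy":0,"wz":0,"hand":50},
])

```text
clock: 10.8
eef_pos: [0.5687, -0.0362, 0.1214]
tool_rot: [0.006, 0.954, -0.003, 0.3]
ft_force: [-0.1, 0.5, -1.6]
grip_width: 0.0575
grasp_force: 64.7
```

Emit:
drive_tool([
  {"dx":0,"dy":0,"dz":0,"wx":0,"wy":0,"wz":0,"hand":74},
  {"dx":0,"dy":0,"dz":0,"wx":0,"wy":0,"wz":0,"hand":74},
  {"dx":0,"dy":0,"dz":0,"wx":0,"wy":0,"wz":0,"hand":74},
  {"dx":0,"dy":0,"dz":0,"wx":0,"wy":0,"wz":0,"hand":74},
  {"dx":0,"dy":0,"dz":-0.4,"wx":0,"wy":0,"wz":0,"hand":74},
  {"dx":0,"dy":0,"dz":-0.9,"wx":0,"wy":0,"wz":0,"hand":74},
  {"dx":0,"dy":0,"dz":-1.6,"wx":0,"wy":0,"wz":0,"hand":74},
  {"dx":0,"dy":0,"dz":-2.4,"wx":0,"wy":0,"wz":0,"hand":74},
  {"dx":0,"dy":0,"dz":-3,"wx":0,"wy":0,"wz":0,"hand":74},
  {"dx":0,"dy":0,"dz":-3,"wx":0,"wy":0,"wz":0,"hand":74},
])

```text
clock: 11.8
eef_pos: [0.4836, -0.0351, 0.25]
tool_rot: [0.005, 0.952, -0.003, 0.305]
ft_force: [0.4, -0.7, 0.1]
grip_width: 0.074
grasp_force: 0.0
```

Run:
```python
from h import *
look2('l2.png'); o=bot.get_obs(); print(o['eef_pos'],o['joint_pos'].round(2))
b=YAW+.4*np.pi  # bar direction now
for s in ([np.cos(b),np.sin(b),0],[np.sin(b),-np.cos(b),0]): mv([CX,CY,.30],[0,0,-1],s)
```

```text
[ 0.48305067 -0.03499867  0.24597246] [-0.1  -0.21 -0.64  0.53  0.05 -0.08]
d [-3.55  0.    1.18] w [ 6.58  4.81 20.84] t 11.9
d [-3.55  0.    1.18] w [ -9.82   1.52 -31.  ] t 11.9
```

View pics/l2.png

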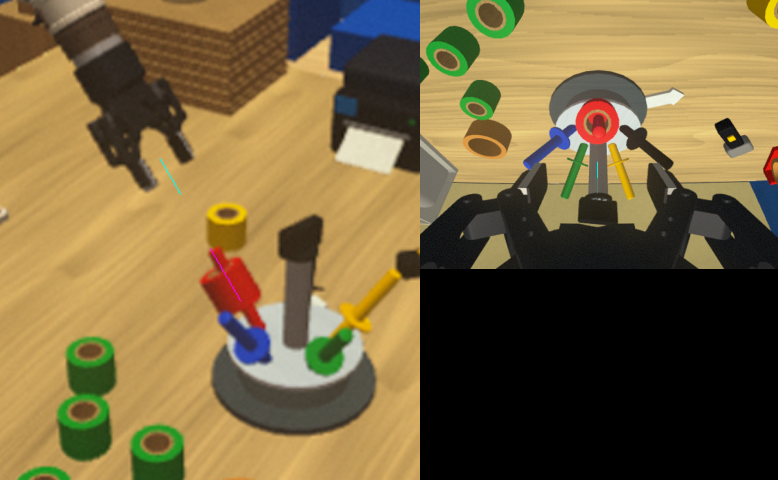

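The red roll sits on its collar at (232,285), with the peg end showing. Next I'll go above the knob with the fingers across the bar.

Emit:
drive_tool([
  {"dx":-0.4,"dy":0,"dz":-0.6,"wx":0.4,"wy":0.3,"wz":1.3,"hand":74},
  {"dx":-0.9,"dy":0,"dz":-1.3,"wx":0.9,"wy":0.7,"wz":2.8,"hand":74},
  {"dx":-1.3,"dy":0,"dz":-1.2,"wx":1.4,"wy":1,"wz":4.3,"hand":74},
  {"dx":-1.7,"dy":0,"dz":-0.9,"wx":1.9,"wy":1.4,"wz":6,"hand":74},
  {"dx":-2.1,"dy":0,"dz":-0.6,"wx":2.4,"wy":1.7,"wz":7.6,"hand":74},
  {"dx":-2.5,"dy":0,"dz":-0.3,"wx":2.9,"wy":2.1,"wz":9.2,"hand":74},
  {"dx":-2.9,"dy":0,"dz":0,"wx":3.4,"wy":2.5,"wz":10.8,"hand":74},
  {"dx":-3.3,"dy":0,"dz":0.3,"wx":3.9,"wy":2.9,"wz":12.4,"hand":74},
  {"dx":-3.6,"dy":0,"dz":0.6,"wx":4.4,"wy":3.2,"wz":14,"hand":74},
  {"dx":-3.7,"dy":0,"dz":0.8,"wx":4.9,"wy":3.6,"wz":15.6,"hand":74},
  {"dx":-3.6,"dy":0,"dz":1.0,"wx":5.4,"wy":3.9,"wz":17.2,"hand":74},
  {"dx":-3.55,"dy":0,"dz":1.15,"wx":5.9,"wy":4.3,"wz":18.8,"hand":74},
  {"dx":-3.55,"dy":0,"dz":1.18,"wx":6.4,"wy":4.7,"wz":20.3,"hand":74},
  {"dx":-3.55,"dy":0,"dz":1.18,"wx":6.58,"wy":4.81,"wz":20.84,"hand":74},
  {"dx":-3.55,"dy":0,"dz":1.18,"wx":6.58,"wy":4.81,"wz":20.84,"hand":74},
  {"dx":-3.55,"dy":0,"dz":1.18,"wx":6.58,"wy":4.81,"wz":20.84,"hand":74},
  {"dx":-3.55,"dy":0,"dz":1.18,"wx":6.58,"wy":4.81,"wz":20.84,"hand":74},
])

```text
clock: 13.6
eef_pos: [0.6619, -0.0367, 0.2973]
tool_rot: [0.812, 0.583, -0.001, -0.001]
ft_force: [0.1, 0.1, 0.2]
grip_width: 0.0734
grasp_force: 0.0
```

Run:
```python
from h import *
c=cam('wrist'); im=bot.camera('wrist')[:,:,::-1].copy()
b=YAW+.4*np.pi; 
q=np.array([proj(c,[CX+s*.03*np.cos(b)-t*.008*np.sin(b),CY+s*.03*np.sin(b)+t*.008*np.cos(b),.234]) for s,t in ((1,1),(1,-1),(-1,-1),(-1,1))])
cv2.polylines(im,[q.astype(np.int32)],True,(255,0,255),1); cv2.imwrite('pics/k1.png',im)
o=bot.get_obs(); print(o['eef_pos'],o['joint_pos'].round(2)); mv([CX,CY,.214],[0,0,-1],[np.cos(b),np.sin(b),0])
```

```text
[ 0.6618619  -0.0365977   0.29787324] [-0.06  0.59  0.68  1.66 -0.    1.84]
d [-0.    0.01  1.68] w [-0.03  0.01  0.02] t 13.65
```

View pics/k1.png

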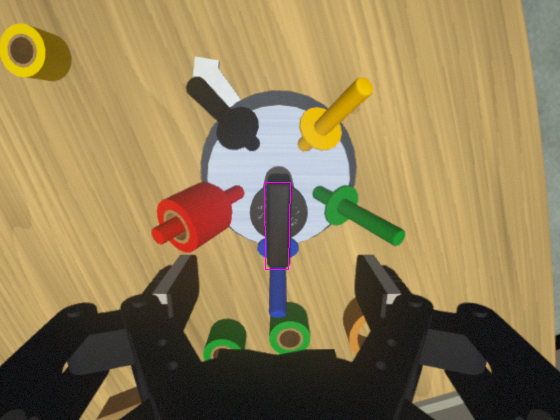

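The predicted bar outline matches the knob at (278,225). Descend, grip and turn two clicks anticlockwise.

Emit:
drive_tool([
  {"dx":0,"dy":0,"dz":0.5,"wx":0,"wy":0,"wz":0,"hand":60},
  {"dx":0,"dy":0,"dz":1.0,"wx":0,"wy":0,"wz":0,"hand":50},
  {"dx":0,"dy":0,"dz":1.4,"wx":0,"wy":0,"wz":0,"hand":45},
  {"dx":0,"dy":0,"dz":1.68,"wx":0,"wy":0,"wz":0,"hand":40},
  {"dx":0,"dy":0,"dz":1.68,"wx":0,"wy":0,"wz":0,"hand":5},
  {"dx":0,"dy":0,"dz":1.68,"wx":0,"wy":0,"wz":0,"hand":5},
  {"dx":0,"dy":0,"dz":1.68,"wx":0,"wy":0,"wz":0,"hand":5},
  {"dx":0,"dy":0,"dz":1.68,"wx":0,"wy":0,"wz":0,"hand":5},
  {"dx":0,"dy":0,"dz":1.68,"wx":0,"wy":0,"wz":0,"hand":5},
  {"dx":0,"dy":0,"dz":1.68,"wx":0,"wy":0,"wz":0,"hand":5},
  {"dx":0,"dy":0,"dz":1.68,"wx":0,"wy":0,"wz":0,"hand":5},
  {"dx":0,"dy":0,"dz":1.68,"wx":0,"wy":0,"wz":0,"hand":5},
])

```text
clock: 14.85
eef_pos: [0.6628, -0.0371, 0.2148]
tool_rot: [0.813, 0.583, -0.0, 0.0]
ft_force: [4.4, -1.2, -4.0]
grip_width: 0.0155
grasp_force: 59.4
```

Emit:
drive_tool([
  {"dx":0,"dy":0,"dz":0,"wx":0,"wy":0,"wz":-1,"hand":5},
  {"dx":0,"dy":0,"dz":0,"wx":0,"wy":0,"wz":-2.6,"hand":5},
  {"dx":0,"dy":0,"dz":0,"wx":0,"wy":0,"wz":-4.2,"hand":5},
  {"dx":0,"dy":0,"dz":0,"wx":0,"wy":0,"wz":-5.8,"hand":5},
  {"dx":0,"dy":0,"dz":0,"wx":0,"wy":0,"wz":-7.4,"hand":5},
  {"dx":0,"dy":0,"dz":0,"wx":0,"wy":0,"wz":-9,"hand":5},
  {"dx":0,"dy":0,"dz":0,"wx":0,"wy":0,"wz":-10.6,"hand":5},
  {"dx":0,"dy":0,"dz":0,"wx":0,"wy":0,"wz":-12.2,"hand":5},
  {"dx":0,"dy":0,"dz":0,"wx":0,"wy":0,"wz":-13.8,"hand":5},
  {"dx":0,"dy":0,"dz":0,"wx":0,"wy":0,"wz":-15.4,"hand":5},
  {"dx":0,"dy":0,"dz":0,"wx":0,"wy":0,"wz":-17,"hand":5},
  {"dx":0,"dy":0,"dz":0,"wx":0,"wy":0,"wz":-18.6,"hand":5},
  {"dx":0,"dy":0,"dz":0,"wx":0,"wy":0,"wz":-20.2,"hand":5},
  {"dx":0,"dy":0,"dz":0,"wx":0,"wy":0,"wz":-21.8,"hand":5},
  {"dx":0,"dy":0,"dz":0,"wx":0,"wy":0,"wz":-23.4,"hand":5},
  {"dx":0,"dy":0,"dz":0,"wx":0,"wy":0,"wz":-25,"hand":5},
  {"dx":0,"dy":0,"dz":0,"wx":0,"wy":0,"wz":-26.6,"hand":5},
  {"dx":0,"dy":0,"dz":0,"wx":0,"wy":0,"wz":-28,"hand":5},
  {"dx":0,"dy":0,"dz":0,"wx":0,"wy":0,"wz":-28.8,"hand":5},
  {"dx":0,"dy":0,"dz":0,"wx":0,"wy":0,"wz":-28.8,"hand":5},
])

```text
clock: 16.85
eef_pos: [0.6644, -0.0351, 0.2149]
tool_rot: [-0.305, 0.952, 0.001, 0.002]
ft_force: [9.1, 4.2, -6.3]
grip_width: 0.0147
grasp_force: 59.2
```

Emit:
drive_tool([
  {"dx":0,"dy":0,"dz":0,"wx":0,"wy":0,"wz":0,"hand":45},
  {"dx":0,"dy":0,"dz":0,"wx":0,"wy":0,"wz":0,"hand":45},
  {"dx":0,"dy":0,"dz":0,"wx":0,"wy":0,"wz":0,"hand":45},
  {"dx":0,"dy":0,"dz":-0.3,"wx":0,"wy":0,"wz":0,"hand":45},
  {"dx":0,"dy":0,"dz":-1,"wx":0,"wy":0,"wz":0,"hand":60},
  {"dx":0,"dy":0,"dz":-1.8,"wx":0,"wy":0,"wz":0,"hand":85},
  {"dx":0,"dy":0,"dz":-2,"wx":0,"wy":0,"wz":0,"hand":85},
  {"dx":0,"dy":0,"dz":-2,"wx":0,"wy":0,"wz":0,"hand":85},
])

```text
clock: 17.65
eef_pos: [0.6628, -0.0373, 0.3178]
tool_rot: [-0.303, 0.953, -0.001, 0.002]
ft_force: [1.5, -0.7, -0.1]
grip_width: 0.0854
grasp_force: 0.0
```

Run:
```python
from h import *
o=bot.get_obs(); print(o['eef_pos'],o['joint_pos'].round(2)); c=cam('top'); bot.camera('top')
for d in bot.look_for('top','roll_yellow')[:3]: print(d['score'],np.round(d['extent']),plane(c,d['extent'][0],d['extent'][1],.03))
mv([.429,.204,.15],[0,0,-1],[-1,0,0])
```

```text
[ 0.66275684 -0.03727487  0.31784844] [-0.06  0.59  0.73  1.71 -0.   -0.67]
0.67 [218. 250.  26.  22.] [0.42765011 0.20102936 0.03      ]
d [1.01 6.62 3.29] w [ 0.01 -0.04  7.06] t 17.75
```

Emit:
drive_tool([
  {"dx":0.15,"dy":0.8,"dz":0.1,"wx":0,"wy":0,"wz":1,"hand":85},
  {"dx":0.3,"dy":1.7,"dz":0.3,"wx":0,"wy":0,"wz":2.5,"hand":85},
  {"dx":0.5,"dy":2.6,"dz":0.7,"wx":0,"wy":0,"wz":4,"hand":85},
  {"dx":0.6,"dy":3.5,"dz":1.3,"wx":0,"wy":0,"wz":5.5,"hand":85},
  {"dx":0.75,"dy":4.4,"dz":1.9,"wx":0,"wy":0,"wz":7.06,"hand":85},
  {"dx":0.9,"dy":5.3,"dz":2.5,"wx":0,"wy":0,"wz":7.06,"hand":85},
  {"dx":1.0,"dy":6.1,"dz":3,"wx":0,"wy":0,"wz":7.06,"hand":85},
  {"dx":1.0,"dy":6.62,"dz":3.29,"wx":0,"wy":0,"wz":7.06,"hand":85},
  {"dx":1.0,"dy":6.62,"dz":3.29,"wx":0,"wy":0,"wz":7.06,"hand":85},
  {"dx":1.0,"dy":6.62,"dz":3.29,"wx":0,"wy":0,"wz":7.06,"hand":85},
  {"dx":1.0,"dy":6.62,"dz":3.29,"wx":0,"wy":0,"wz":7.06,"hand":85},
  {"dx":1.0,"dy":6.62,"dz":3.29,"wx":0,"wy":0,"wz":7.06,"hand":85},
])

```text
clock: 18.95
eef_pos: [0.4306, 0.2037, 0.1509]
tool_rot: [0.001, 1.0, 0.0, -0.001]
ft_force: [-0.1, -0.8, 0.4]
grip_width: 0.0848
grasp_force: 0.0
```

Run:
```python
from h import *
r=rollfix('w','roll_yellow'); print(r)
if r: mv([*r[0][1],.030],[0,0,-1],[-1,0,0])
```

```text
[(0.91, array([0.4276, 0.2037]), np.float64(0.87), array([279., 205.,  78.,  85.]))]
d [ 0.05 -0.    2.42] w [ 0.01 -0.02 -0.02] t 19.05
```

Emit:
drive_tool([
  {"dx":0.05,"dy":0,"dz":0.8,"wx":0,"wy":0,"wz":0,"hand":85},
  {"dx":0.05,"dy":0,"dz":1.5,"wx":0,"wy":0,"wz":0,"hand":85},
  {"dx":0.05,"dy":0,"dz":2.1,"wx":0,"wy":0,"wz":0,"hand":85},
  {"dx":0.05,"dy":0,"dz":2.42,"wx":0,"wy":0,"wz":0,"hand":85},
  {"dx":0.05,"dy":0,"dz":2.42,"wx":0,"wy":0,"wz":0,"hand":85},
  {"dx":0.05,"dy":0,"dz":2.42,"wx":0,"wy":0,"wz":0,"hand":50},
  {"dx":0.05,"dy":0,"dz":2.42,"wx":0,"wy":0,"wz":0,"hand":50},
  {"dx":0.05,"dy":0,"dz":2.42,"wx":0,"wy":0,"wz":0,"hand":50},
  {"dx":0.05,"dy":0,"dz":2.42,"wx":0,"wy":0,"wz":0,"hand":50},
  {"dx":0.05,"dy":0,"dz":2.42,"wx":0,"wy":0,"wz":0,"hand":50},
  {"dx":0.05,"dy":0,"dz":2.42,"wx":0,"wy":0,"wz":0,"hand":50},
])

```text
clock: 20.15
eef_pos: [0.4287, 0.2053, 0.0313]
tool_rot: [0.0, 1.0, 0.001, 0.001]
ft_force: [1.2, 0.5, 6.6]
grip_width: 0.0551
grasp_force: 62.8
```

Run:
```python
from h import *
o=bot.get_obs(); print(o['eef_pos'])
mv(*front(.1,.008+o['eef_pos'][2]-.025))
```

```text
[0.4286797  0.20534722 0.03127388]
d [-1.67 -4.8  -3.43] w [ 0.07 -6.98  0.13] t 20.15
```

Emit:
drive_tool([
  {"dx":0,"dy":0,"dz":-0.6,"wx":0,"wy":0,"wz":0,"hand":50},
  {"dx":0,"dy":0,"dz":-1.6,"wx":0,"wy":0,"wz":0,"hand":50},
  {"dx":0,"dy":0,"dz":-2.6,"wx":0,"wy":-1,"wz":0,"hand":50},
  {"dx":0,"dy":-0.8,"dz":-3.4,"wx":0,"wy":-2,"wz":0,"hand":50},
  {"dx":0,"dy":-1.6,"dz":-3.5,"wx":0,"wy":-3,"wz":0,"hand":50},
  {"dx":0,"dy":-2.4,"dz":-3.5,"wx":0,"wy":-4,"wz":0,"hand":50},
  {"dx":-0.3,"dy":-3.2,"dz":-3.5,"wx":0,"wy":-5,"wz":0,"hand":50},
  {"dx":-0.7,"dy":-4,"dz":-3.43,"wx":0.05,"wy":-6,"wz":0.1,"hand":50},
  {"dx":-1.2,"dy":-4.6,"dz":-3.43,"wx":0.07,"wy":-6.98,"wz":0.13,"hand":50},
  {"dx":-1.67,"dy":-4.8,"dz":-3.43,"wx":0.07,"wy":-6.98,"wz":0.13,"hand":50},
  {"dx":-1.67,"dy":-4.8,"dz":-3.43,"wx":0.07,"wy":-6.98,"wz":0.13,"hand":50},
  {"dx":-1.67,"dy":-4.8,"dz":-3.43,"wx":0.07,"wy":-6.98,"wz":0.13,"hand":50},
  {"dx":-1.67,"dy":-4.8,"dz":-3.43,"wx":0.07,"wy":-6.98,"wz":0.13,"hand":50},
])

```text
clock: 21.45
eef_pos: [0.5097, -0.0352, 0.2002]
tool_rot: [0.005, 0.955, -0.003, 0.298]
ft_force: [0.3, 0.8, -1.2]
grip_width: 0.055
grasp_force: 63.9
```

```bash
sed -i 's/fx=.32,fy=.32/fx=.34,fy=.34/' h.py
python3 - <<'E'
from h import *
look2('l3.png'); o=bot.get_obs(); print(o['joint_pos'].round(2),o['grip_width'])
for s in (.1,0,): mv(*front(s,.014))
E
```

```text
[-0.09 -0.09 -0.67  0.39  0.05 -0.07] 0.055058629006176245
d [-0.05 -0.   -0.01] w [-0.01 -0.06  0.03] t 21.55
d [-0.07 -0.    1.99] w [-0.01 -0.06  0.03] t 21.55
```

View pics/l3.png

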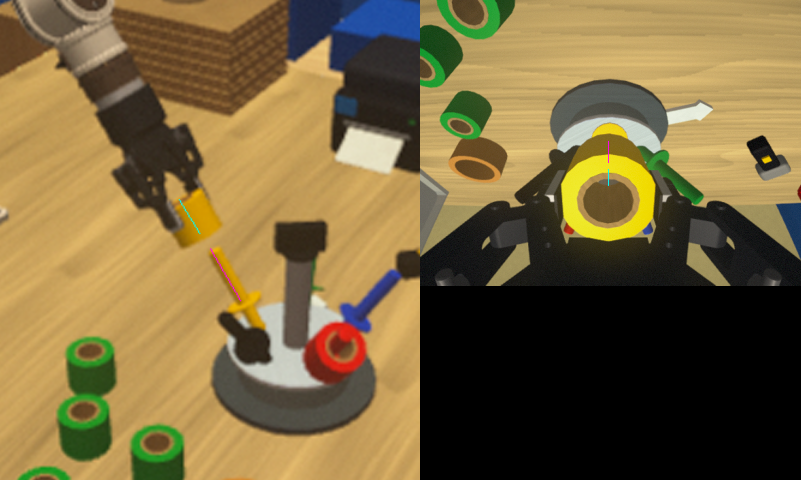

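```bash
cat >> h.py <<'E'
def held(name):
    """offset (tool x,y,z) of the held roll's centre from the TCP, axis along tool z, from its outline and bore"""
    c=cam('wrist'); im=bot.camera('wrist'); o=bot.get_obs(); T=R.from_quat(o['tool_rot']).as_matrix()
    d=[d for d in bot.outline_of('wrist',name)][0]; e=d['extent']; m=np.asarray(d['region']).astype(np.uint8)
    from scipy.optimize import minimize
    t=np.linspace(0,2*np.pi,24,endpoint=False)
    def hull(p):
        q=[proj(c,o['eef_pos']+T@np.array([p[0]+.03*np.cos(a),p[1]+.03*np.sin(a),p[2]+z])) for a in t for z in (-.025,.025)]
        return cv2.convexHull(np.array(q,np.float32)).astype(np.int32)
    def f(p):
        h=np.zeros_like(m); cv2.fillConvexPoly(h,hull(p),1); return -float((h&m).sum())/float((h|m).sum())
    p0=np.array([0,0,.006]); r=minimize(f,p0,method='Nelder-Mead',options=dict(initial_simplex=[p0,p0+[.008,0,0],p0+[0,.008,0],p0+[0,0,.008]]))
    im=im[:,:,::-1].copy(); cv2.polylines(im,[hull(r.x)],True,(255,0,255),1); cv2.polylines(im,[hull(p0)],True,(255,255,0),1)
    for z in (-.025,.025):
        q=np.array([proj(c,o['eef_pos']+T@np.array([.015*np.cos(a),.015*np.sin(a),.006+z])) for a in t]).astype(np.int32); cv2.polylines(im,[q],True,(255,255,0),1)
    print(round(d['score'],2),r.x.round(4),round(-r.fun,2),np.round(e)); return im
E
python3 - <<'E'
from h import *
im=held('roll_yellow'); cv2.imwrite('pics/h1.png',cv2.resize(im[120:360,140:420],None,fx=2,fy=2))
E
```

```text
0.98 [-0.0005 -0.0004  0.0088] 0.96 [276. 275. 139. 158.]
```

View pics/h1.png

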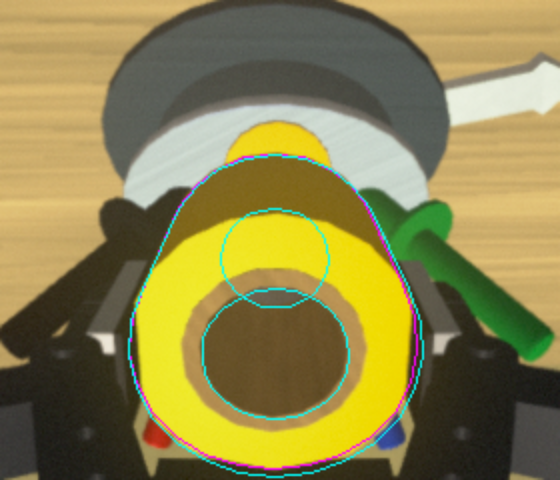

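The held roll matches its predicted outline to about 1 mm, centred at (275,350) in the crop, and the yellow peg faces front. Slide on and release.

Emit:
drive_tool([
  {"dx":-0.06,"dy":0,"dz":0.3,"wx":0,"wy":0,"wz":0,"hand":50},
  {"dx":-0.06,"dy":0,"dz":0.6,"wx":0,"wy":-0.06,"wz":0,"hand":50},
  {"dx":-0.06,"dy":0,"dz":0.9,"wx":0,"wy":-0.06,"wz":0,"hand":50},
  {"dx":-0.06,"dy":0,"dz":1.1,"wx":0,"wy":-0.06,"wz":0,"hand":50},
  {"dx":-0.06,"dy":0,"dz":1.3,"wx":0,"wy":-0.06,"wz":0,"hand":50},
  {"dx":-0.06,"dy":0,"dz":1.5,"wx":0,"wy":-0.06,"wz":0,"hand":50},
  {"dx":-0.06,"dy":0,"dz":1.7,"wx":0,"wy":-0.06,"wz":0,"hand":50},
  {"dx":-0.06,"dy":0,"dz":1.85,"wx":0,"wy":-0.06,"wz":0,"hand":50},
  {"dx":-0.06,"dy":0,"dz":1.94,"wx":0,"wy":-0.06,"wz":0,"hand":50},
  {"dx":-0.06,"dy":0,"dz":1.94,"wx":0,"wy":-0.06,"wz":0,"hand":50},
])

```text
clock: 22.65
eef_pos: [0.5683, -0.0366, 0.1219]
tool_rot: [0.006, 0.954, -0.003, 0.301]
ft_force: [0.4, -0.3, -0.8]
grip_width: 0.0547
grasp_force: 63.9
```

Emit:
drive_tool([
  {"dx":0,"dy":0,"dz":0,"wx":0,"wy":0,"wz":0,"hand":74},
  {"dx":0,"dy":0,"dz":0,"wx":0,"wy":0,"wz":0,"hand":74},
  {"dx":0,"dy":0,"dz":0,"wx":0,"wy":0,"wz":0,"hand":74},
  {"dx":0,"dy":0,"dz":0,"wx":0,"wy":0,"wz":0,"hand":74},
  {"dx":0,"dy":0,"dz":-0.4,"wx":0,"wy":0,"wz":0,"hand":74},
  {"dx":0,"dy":0,"dz":-0.9,"wx":0,"wy":0,"wz":0,"hand":74},
  {"dx":0,"dy":0,"dz":-1.6,"wx":0,"wy":0,"wz":0,"hand":74},
  {"dx":0,"dy":0,"dz":-2.4,"wx":0,"wy":0,"wz":0,"hand":74},
  {"dx":0,"dy":0,"dz":-3,"wx":0,"wy":0,"wz":0,"hand":74},
  {"dx":0,"dy":0,"dz":-3,"wx":0,"wy":0,"wz":0,"hand":74},
])

```text
clock: 23.65
eef_pos: [0.4831, -0.0354, 0.2506]
tool_rot: [0.006, 0.952, -0.003, 0.305]
ft_force: [0.2, -0.9, 0.3]
grip_width: 0.074
grasp_force: 0.0
```

Run:
```python
from h import *
look2('l4.png'); o=bot.get_obs(); print(o['joint_pos'].round(2))
b=YAW+.4*np.pi*3  # turret at 3 clicks: bar angle 216-0.7 = 36 mod 180
b-=np.pi; print(np.degrees(b))
mv([CX,CY,.30],[0,0,-1],[np.cos(b),np.sin(b),0])
```

```text
[-0.1  -0.21 -0.64  0.53  0.05 -0.08]
35.26661402223255
d [-3.55  0.01  1.2 ] w [ 8.76  2.89 27.66] t 23.75
```

View pics/l4.png

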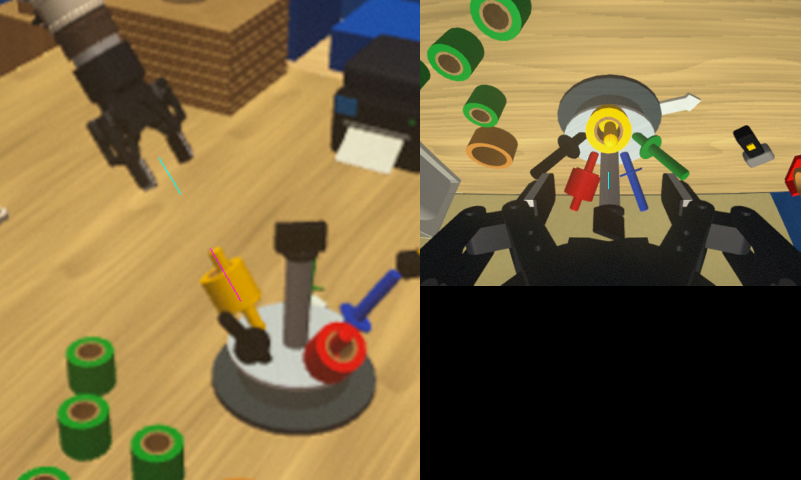

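The yellow roll is seated at (232,287). The knob bar now lies at 35.3° (or 215.3°), so I'll take the nearer, 215.3°.

Run:
```python
from h import *
b=YAW+.4*np.pi*3
mv([CX,CY,.30],[0,0,-1],[np.cos(b),np.sin(b),0])
```

```text
d [-3.55  0.01  1.2 ] w [-2.24  6.8  -6.96] t 23.75
```

Emit:
drive_tool([
  {"dx":-0.4,"dy":0,"dz":-0.6,"wx":0,"wy":0,"wz":0,"hand":74},
  {"dx":-0.9,"dy":0,"dz":-1.3,"wx":0,"wy":0,"wz":0,"hand":74},
  {"dx":-1.5,"dy":0,"dz":-1.1,"wx":-0.3,"wy":1,"wz":-1,"hand":74},
  {"dx":-2.1,"dy":0,"dz":-0.6,"wx":-0.7,"wy":2,"wz":-2,"hand":74},
  {"dx":-2.7,"dy":0,"dz":-0.2,"wx":-1,"wy":3,"wz":-3,"hand":74},
  {"dx":-3.2,"dy":0,"dz":0.2,"wx":-1.3,"wy":4,"wz":-4.1,"hand":74},
  {"dx":-3.6,"dy":0,"dz":0.6,"wx":-1.7,"wy":5,"wz":-5.2,"hand":74},
  {"dx":-3.7,"dy":0,"dz":0.9,"wx":-2,"wy":6,"wz":-6.2,"hand":74},
  {"dx":-3.55,"dy":0.01,"dz":1.2,"wx":-2.24,"wy":6.8,"wz":-6.96,"hand":74},
  {"dx":-3.55,"dy":0.01,"dz":1.2,"wx":-2.24,"wy":6.8,"wz":-6.96,"hand":74},
  {"dx":-3.55,"dy":0.01,"dz":1.2,"wx":-2.24,"wy":6.8,"wz":-6.96,"hand":74},
  {"dx":-3.55,"dy":0.01,"dz":1.2,"wx":-2.24,"wy":6.8,"wz":-6.96,"hand":60},
])

```text
clock: 24.95
eef_pos: [0.6617, -0.0371, 0.2988]
tool_rot: [-0.303, 0.953, 0.0, -0.001]
ft_force: [0.7, 0.5, 0.7]
grip_width: 0.0616
grasp_force: 0.0
```

Run:
```python
from h import *
b=YAW+.4*np.pi*3
mv([CX,CY,.214],[0,0,-1],[np.cos(b),np.sin(b),0]); print(bot.get_obs()['joint_pos'].round(2))
```

```text
d [-0.01 -0.01  1.7 ] w [ 0.01 -0.01 -0.01] t 24.95
[-0.06  0.59  0.68  1.66  0.   -0.67]
```

Emit:
drive_tool([
  {"dx":0,"dy":0,"dz":0.6,"wx":0,"wy":0,"wz":0,"hand":50},
  {"dx":0,"dy":0,"dz":1.2,"wx":0,"wy":0,"wz":0,"hand":45},
  {"dx":0,"dy":0,"dz":1.7,"wx":0,"wy":0,"wz":0,"hand":40},
  {"dx":0,"dy":0,"dz":1.7,"wx":0,"wy":0,"wz":0,"hand":5},
  {"dx":0,"dy":0,"dz":1.7,"wx":0,"wy":0,"wz":0,"hand":5},
  {"dx":0,"dy":0,"dz":1.7,"wx":0,"wy":0,"wz":0,"hand":5},
  {"dx":0,"dy":0,"dz":1.7,"wx":0,"wy":0,"wz":0,"hand":5},
  {"dx":0,"dy":0,"dz":1.7,"wx":0,"wy":0,"wz":0,"hand":5},
  {"dx":0,"dy":0,"dz":1.7,"wx":0,"wy":0,"wz":0,"hand":5},
  {"dx":0,"dy":0,"dz":1.7,"wx":0,"wy":0,"wz":0,"hand":5},
])

```text
clock: 25.95
eef_pos: [0.6612, -0.0373, 0.2158]
tool_rot: [-0.303, 0.953, 0.0, -0.001]
ft_force: [-5.0, -1.5, 5.1]
grip_width: 0.0154
grasp_force: 61.4
```

Emit:
drive_tool([
  {"dx":0,"dy":0,"dz":0,"wx":0,"wy":0,"wz":-1,"hand":5},
  {"dx":0,"dy":0,"dz":0,"wx":0,"wy":0,"wz":-2.6,"hand":5},
  {"dx":0,"dy":0,"dz":0,"wx":0,"wy":0,"wz":-4.2,"hand":5},
  {"dx":0,"dy":0,"dz":0,"wx":0,"wy":0,"wz":-5.8,"hand":5},
  {"dx":0,"dy":0,"dz":0,"wx":0,"wy":0,"wz":-7.4,"hand":5},
  {"dx":0,"dy":0,"dz":0,"wx":0,"wy":0,"wz":-9,"hand":5},
  {"dx":0,"dy":0,"dz":0,"wx":0,"wy":0,"wz":-10.6,"hand":5},
  {"dx":0,"dy":0,"dz":0,"wx":0,"wy":0,"wz":-12.2,"hand":5},
  {"dx":0,"dy":0,"dz":0,"wx":0,"wy":0,"wz":-13.6,"hand":5},
  {"dx":0,"dy":0,"dz":0,"wx":0,"wy":0,"wz":-14.4,"hand":5},
  {"dx":0,"dy":0,"dz":0,"wx":0,"wy":0,"wz":-14.4,"hand":5},
  {"dx":0,"dy":0,"dz":0,"wx":0,"wy":0,"wz":-14.4,"hand":45},
  {"dx":0,"dy":0,"dz":0,"wx":0,"wy":0,"wz":-14.4,"hand":45},
  {"dx":0,"dy":0,"dz":0,"wx":0,"wy":0,"wz":-14.4,"hand":45},
  {"dx":0,"dy":0,"dz":-0.3,"wx":0,"wy":0,"wz":-14.4,"hand":45},
  {"dx":0,"dy":0,"dz":-1,"wx":0,"wy":0,"wz":-14.4,"hand":60},
  {"dx":0,"dy":0,"dz":-2,"wx":0,"wy":0,"wz":-14.4,"hand":85},
  {"dx":0,"dy":0,"dz":-2,"wx":0,"wy":0,"wz":-14.4,"hand":85},
  {"dx":0,"dy":0,"dz":-2,"wx":0,"wy":0,"wz":-14.4,"hand":85},
])

```text
clock: 27.85
eef_pos: [0.6629, -0.0366, 0.3154]
tool_rot: [0.805, -0.593, 0.0, -0.001]
ft_force: [0.8, -0.9, -0.6]
grip_width: 0.0849
grasp_force: 0.0
```

Run:
```python
from h import *
o=bot.get_obs(); print(o['eef_pos'],o['joint_pos'].round(2)); c=cam('top'); im=bot.camera('top'); save(im,'t5raw.png')
for d in bot.look_for('top','roll_green'): print(round(d['score'],2),np.round(d['extent']),plane(c,d['extent'][0],d['extent'][1],.03).round(3))
mv([.535,-.378,.15],[0,0,-1],[-1,0,0])
```

```text
[ 0.66294877 -0.03660734  0.31538501] [-0.06  0.6   0.73  1.7   0.   -1.93]
0.82 [375. 189.  21.  20.] [ 0.601 -0.262  0.03 ]
0.73 [376. 222.  23.  26.] [ 0.502 -0.26   0.03 ]
0.69 [415. 212.  26.  24.] [ 0.531 -0.38   0.03 ]
d [5.77 4.43 3.25] w [ 0.06 -0.03 21.46] t 27.95
```

Emit:
drive_tool([
  {"dx":0.6,"dy":0.5,"dz":0,"wx":0,"wy":0,"wz":1.6,"hand":85},
  {"dx":1.2,"dy":0.9,"dz":0.1,"wx":0,"wy":0,"wz":3.2,"hand":85},
  {"dx":1.8,"dy":1.4,"dz":0.3,"wx":0,"wy":0,"wz":4.8,"hand":85},
  {"dx":2.4,"dy":1.9,"dz":0.6,"wx":0,"wy":0,"wz":6.4,"hand":85},
  {"dx":3,"dy":2.3,"dz":0.9,"wx":0,"wy":0,"wz":8,"hand":85},
  {"dx":3.6,"dy":2.8,"dz":1.3,"wx":0,"wy":0,"wz":9.6,"hand":85},
  {"dx":4.2,"dy":3.2,"dz":1.7,"wx":0,"wy":0,"wz":11.2,"hand":85},
  {"dx":4.8,"dy":3.7,"dz":2.1,"wx":0,"wy":0,"wz":12.8,"hand":85},
  {"dx":5.4,"dy":4.1,"dz":2.5,"wx":0,"wy":0,"wz":14.4,"hand":85},
  {"dx":5.77,"dy":4.43,"dz":2.9,"wx":0,"wy":0,"wz":16,"hand":85},
  {"dx":5.77,"dy":4.43,"dz":3.25,"wx":0,"wy":0,"wz":17.6,"hand":85},
  {"dx":5.77,"dy":4.43,"dz":3.25,"wx":0,"wy":0,"wz":19.2,"hand":85},
  {"dx":5.77,"dy":4.43,"dz":3.25,"wx":0,"wy":0,"wz":20.8,"hand":85},
  {"dx":5.77,"dy":4.43,"dz":3.25,"wx":0,"wy":0,"wz":21.46,"hand":85},
  {"dx":5.77,"dy":4.43,"dz":3.25,"wx":0,"wy":0,"wz":21.46,"hand":85},
  {"dx":5.77,"dy":4.43,"dz":3.25,"wx":0,"wy":0,"wz":21.46,"hand":85},
  {"dx":5.77,"dy":4.43,"dz":3.25,"wx":0,"wy":0,"wz":21.46,"hand":85},
])

```text
clock: 29.65
eef_pos: [0.5353, -0.3777, 0.1503]
tool_rot: [-0.0, 1.0, 0.001, -0.002]
ft_force: [-0.9, 0.3, 0.3]
grip_width: 0.0851
grasp_force: 0.0
```

Run:
```python
from h import *
r=rollfix('w','roll_green'); print(r)
for k in r[:3]: mv([*k[1],.030],[0,0,-1],[-1,0,0])
print(bot.get_obs()['joint_pos'].round(2))
```

```text
[(0.97, array([ 0.6041, -0.2631]), np.float64(0.44), array([403., 270.,  89.,  60.])), (0.93, array([ 0.5351, -0.3777]), np.float64(0.89), array([277., 211.,  78.,  85.])), (0.72, array([ 0.502 , -0.2614]), np.float64(0.94), array([423., 169.,  97.,  82.])), (0.67, array([ 0.4437, -0.168 ]), np.float64(0.98), array([521.,  95.,  78.,  82.]))]
d [-1.38  2.29  2.41] w [ 0.01 -0.04  0.  ] t 29.75
d [-0.    0.    2.41] w [ 0.01 -0.04  0.  ] t 29.75
d [0.66 2.33 2.42] w [ 0.01 -0.04  0.  ] t 29.75
[-0.61  0.6   0.31  1.29 -0.   -0.61]
```

All four green rolls are accounted for, and the chosen one at (0.535, −0.378) is right under the gripper.

Emit:
drive_tool([
  {"dx":0,"dy":0,"dz":0.8,"wx":0,"wy":0,"wz":0,"hand":85},
  {"dx":0,"dy":0,"dz":1.5,"wx":0,"wy":0,"wz":0,"hand":85},
  {"dx":0,"dy":0,"dz":2.1,"wx":0,"wy":0,"wz":0,"hand":85},
  {"dx":0,"dy":0,"dz":2.41,"wx":0,"wy":0,"wz":0,"hand":85},
  {"dx":0,"dy":0,"dz":2.41,"wx":0,"wy":0,"wz":0,"hand":85},
  {"dx":0,"dy":0,"dz":2.41,"wx":0,"wy":0,"wz":0,"hand":50},
  {"dx":0,"dy":0,"dz":2.41,"wx":0,"wy":0,"wz":0,"hand":50},
  {"dx":0,"dy":0,"dz":2.41,"wx":0,"wy":0,"wz":0,"hand":50},
  {"dx":0,"dy":0,"dz":2.41,"wx":0,"wy":0,"wz":0,"hand":50},
  {"dx":0,"dy":0,"dz":2.41,"wx":0,"wy":0,"wz":0,"hand":50},
  {"dx":0,"dy":0,"dz":2.41,"wx":0,"wy":0,"wz":0,"hand":50},
])

```text
clock: 30.85
eef_pos: [0.5367, -0.3792, 0.0329]
tool_rot: [0.0, 1.0, -0.001, 0.0]
ft_force: [-0.4, -0.2, 6.5]
grip_width: 0.0563
grasp_force: 63.7
```

Run:
```python
from h import *
o=bot.get_obs(); print(o['eef_pos'])
mv(*front(.1,.008+o['eef_pos'][2]-.025))
```

```text
[ 0.53672351 -0.37921318  0.03293274]
d [ 0.52  6.87 -3.44] w [ 0.01 -6.99  0.15] t 30.85
```

Emit:
drive_tool([
  {"dx":0,"dy":0,"dz":-0.6,"wx":0,"wy":0,"wz":0,"hand":50},
  {"dx":0,"dy":0,"dz":-1.6,"wx":0,"wy":0,"wz":0,"hand":50},
  {"dx":0.1,"dy":0,"dz":-2.6,"wx":0,"wy":0,"wz":0,"hand":50},
  {"dx":0.2,"dy":0.5,"dz":-3.4,"wx":0,"wy":-1,"wz":0,"hand":50},
  {"dx":0.4,"dy":1.2,"dz":-3.5,"wx":0,"wy":-2,"wz":0,"hand":50},
  {"dx":0.6,"dy":2,"dz":-3.5,"wx":0,"wy":-3,"wz":0,"hand":50},
  {"dx":0.7,"dy":2.8,"dz":-3.5,"wx":0,"wy":-4,"wz":0,"hand":50},
  {"dx":0.7,"dy":3.6,"dz":-3.44,"wx":0,"wy":-5,"wz":0,"hand":50},
  {"dx":0.7,"dy":4.4,"dz":-3.44,"wx":0,"wy":-6,"wz":0,"hand":50},
  {"dx":0.7,"dy":5.2,"dz":-3.44,"wx":0,"wy":-6.99,"wz":0.15,"hand":50},
  {"dx":0.6,"dy":6,"dz":-3.44,"wx":0,"wy":-6.99,"wz":0.15,"hand":50},
  {"dx":0.52,"dy":6.6,"dz":-3.44,"wx":0,"wy":-6.99,"wz":0.15,"hand":50},
  {"dx":0.52,"dy":6.87,"dz":-3.44,"wx":0,"wy":-6.99,"wz":0.15,"hand":50},
  {"dx":0.52,"dy":6.87,"dz":-3.44,"wx":0,"wy":-6.99,"wz":0.15,"hand":50},
  {"dx":0.52,"dy":6.87,"dz":-3.44,"wx":0,"wy":-6.99,"wz":0.15,"hand":50},
  {"dx":0.52,"dy":6.87,"dz":-3.44,"wx":0,"wy":-6.99,"wz":0.15,"hand":50},
])

```text
clock: 32.45
eef_pos: [0.5098, -0.0353, 0.2026]
tool_rot: [0.007, 0.954, -0.0, 0.299]
ft_force: [0.2, -0.7, -1.2]
grip_width: 0.0563
grasp_force: 64.1
```

Run:
```python
from h import *
look2('l5.png'); held('roll_green')
for s in (.1,0,): mv(*front(s,.0155))
```

```text
0.97 [0.    0.    0.006] 0.0 [ 81.  30. 112.  60.]
d [-0.03  0.01 -0.  ] w [ 0.03 -0.05 -0.04] t 32.65
d [-0.04  0.    2.  ] w [ 0.03 -0.05 -0.04] t 32.65
```

View pics/l5.png

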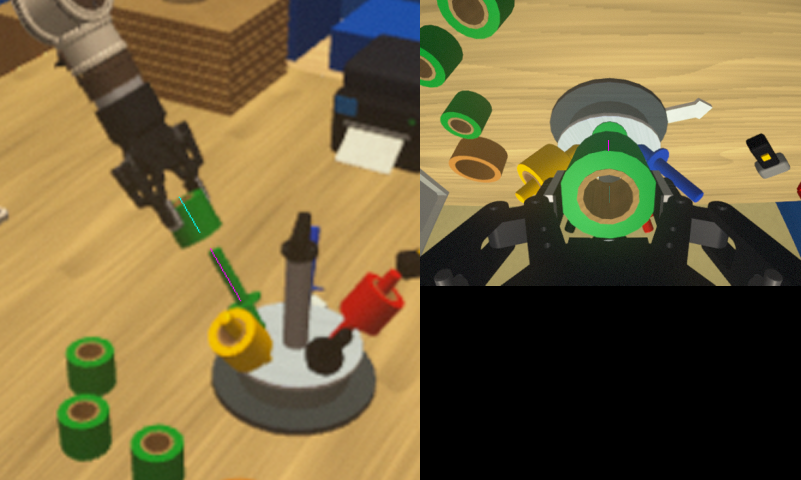

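The green peg faces front at (228,280), the roll is in line with it, and the yellow and red rolls are still on. Slide on and release with a smaller opening because of the yellow neighbour.

Emit:
drive_tool([
  {"dx":-0.04,"dy":0,"dz":0.3,"wx":0,"wy":0,"wz":0,"hand":50},
  {"dx":-0.04,"dy":0,"dz":0.6,"wx":0,"wy":-0.05,"wz":0,"hand":50},
  {"dx":-0.04,"dy":0,"dz":0.9,"wx":0,"wy":-0.05,"wz":0,"hand":50},
  {"dx":-0.04,"dy":0,"dz":1.1,"wx":0,"wy":-0.05,"wz":0,"hand":50},
  {"dx":-0.04,"dy":0,"dz":1.3,"wx":0,"wy":-0.05,"wz":0,"hand":50},
  {"dx":-0.04,"dy":0,"dz":1.5,"wx":0,"wy":-0.05,"wz":0,"hand":50},
  {"dx":-0.04,"dy":0,"dz":1.7,"wx":0,"wy":-0.05,"wz":0,"hand":50},
  {"dx":-0.04,"dy":0,"dz":1.85,"wx":0,"wy":-0.05,"wz":0,"hand":50},
  {"dx":-0.04,"dy":0,"dz":1.95,"wx":0,"wy":-0.05,"wz":0,"hand":50},
  {"dx":-0.04,"dy":0,"dz":1.95,"wx":0,"wy":-0.05,"wz":0,"hand":50},
])

```text
clock: 33.65
eef_pos: [0.5672, -0.0349, 0.123]
tool_rot: [0.007, 0.954, 0.0, 0.3]
ft_force: [-0.4, 0.9, -1.7]
grip_width: 0.0563
grasp_force: 64.1
```

Emit:
drive_tool([
  {"dx":0,"dy":0,"dz":0,"wx":0,"wy":0,"wz":0,"hand":70},
  {"dx":0,"dy":0,"dz":0,"wx":0,"wy":0,"wz":0,"hand":70},
  {"dx":0,"dy":0,"dz":0,"wx":0,"wy":0,"wz":0,"hand":70},
  {"dx":0,"dy":0,"dz":0,"wx":0,"wy":0,"wz":0,"hand":70},
  {"dx":0,"dy":0,"dz":-0.4,"wx":0,"wy":0,"wz":0,"hand":70},
  {"dx":0,"dy":0,"dz":-0.9,"wx":0,"wy":0,"wz":0,"hand":70},
  {"dx":0,"dy":0,"dz":-1.6,"wx":0,"wy":0,"wz":0,"hand":70},
  {"dx":0,"dy":0,"dz":-2.4,"wx":0,"wy":0,"wz":0,"hand":70},
  {"dx":0,"dy":0,"dz":-3,"wx":0,"wy":0,"wz":0,"hand":70},
  {"dx":0,"dy":0,"dz":-3,"wx":0,"wy":0,"wz":0,"hand":70},
])

```text
clock: 34.65
eef_pos: [0.4821, -0.0346, 0.2518]
tool_rot: [0.007, 0.952, -0.0, 0.305]
ft_force: [0.4, -0.8, 0.4]
grip_width: 0.0699
grasp_force: 0.0
```

Run:
```python
from h import *
b=YAW+.4*np.pi*4-np.pi; print(np.degrees(b))
mv([CX,CY,.30],[0,0,-1],[np.cos(b),np.sin(b),0])
```

```text
107.26661402223253
d [-3.49  0.    1.31] w [ 4.49  6.11 13.9 ] t 34.65
```

Emit:
drive_tool([
  {"dx":-0.4,"dy":0,"dz":-0.6,"wx":0,"wy":0,"wz":0,"hand":70},
  {"dx":-0.9,"dy":0,"dz":-1.3,"wx":0,"wy":0,"wz":0,"hand":70},
  {"dx":-1.5,"dy":0,"dz":-1.1,"wx":0.4,"wy":0.6,"wz":1.4,"hand":70},
  {"dx":-2.1,"dy":0,"dz":-0.6,"wx":0.9,"wy":1.2,"wz":2.8,"hand":70},
  {"dx":-2.7,"dy":0,"dz":-0.2,"wx":1.3,"wy":1.8,"wz":4.2,"hand":70},
  {"dx":-3.2,"dy":0,"dz":0.2,"wx":1.8,"wy":2.4,"wz":5.6,"hand":70},
  {"dx":-3.6,"dy":0,"dz":0.6,"wx":2.2,"wy":3.1,"wz":7,"hand":70},
  {"dx":-3.7,"dy":0,"dz":0.9,"wx":2.7,"wy":3.7,"wz":8.4,"hand":70},
  {"dx":-3.6,"dy":0,"dz":1.1,"wx":3.2,"wy":4.3,"wz":9.8,"hand":70},
  {"dx":-3.49,"dy":0,"dz":1.31,"wx":3.6,"wy":4.9,"wz":11.2,"hand":70},
  {"dx":-3.49,"dy":0,"dz":1.31,"wx":4.1,"wy":5.5,"wz":12.6,"hand":70},
  {"dx":-3.49,"dy":0,"dz":1.31,"wx":4.49,"wy":6.11,"wz":13.9,"hand":65},
  {"dx":-3.49,"dy":0,"dz":1.31,"wx":4.49,"wy":6.11,"wz":13.9,"hand":60},
  {"dx":-3.49,"dy":0,"dz":1.31,"wx":4.49,"wy":6.11,"wz":13.9,"hand":60},
  {"dx":-3.49,"dy":0,"dz":1.31,"wx":4.49,"wy":6.11,"wz":13.9,"hand":60},
])

```text
clock: 36.15
eef_pos: [0.6615, -0.0366, 0.2929]
tool_rot: [0.592, 0.806, -0.002, -0.004]
ft_force: [-0.5, 0.0, -0.4]
grip_width: 0.0599
grasp_force: 0.0
```

Run:
```python
from h import *
b=YAW+.4*np.pi*4-np.pi
mv([CX,CY,.214],[0,0,-1],[np.cos(b),np.sin(b),0]); print(bot.get_obs()['joint_pos'].round(2))
save(bot.camera('wrist'),'k2.png')
```

```text
d [-0.02  0.02  1.58] w [-0.09 -0.03  0.02] t 36.15
[-0.06  0.59  0.67  1.65 -0.    1.21]
```

View pics/k2.png

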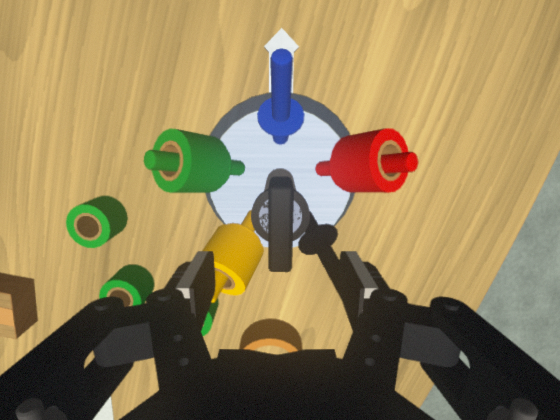

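All three rolls are seated: green (190,160), red (370,160) and yellow (232,258). Blue is along the arrow at (281,45), and red is one anticlockwise click from it. The knob bar lies straight between the fingers. One last click.

Emit:
drive_tool([
  {"dx":0,"dy":0.02,"dz":0.6,"wx":-0.09,"wy":0,"wz":0,"hand":50},
  {"dx":0,"dy":0.02,"dz":1.2,"wx":-0.09,"wy":0,"wz":0,"hand":45},
  {"dx":0,"dy":0.02,"dz":1.58,"wx":-0.09,"wy":0,"wz":0,"hand":40},
  {"dx":0,"dy":0.02,"dz":1.58,"wx":-0.09,"wy":0,"wz":0,"hand":5},
  {"dx":0,"dy":0.02,"dz":1.58,"wx":-0.09,"wy":0,"wz":0,"hand":5},
  {"dx":0,"dy":0.02,"dz":1.58,"wx":-0.09,"wy":0,"wz":0,"hand":5},
  {"dx":0,"dy":0.02,"dz":1.58,"wx":-0.09,"wy":0,"wz":0,"hand":5},
  {"dx":0,"dy":0.02,"dz":1.58,"wx":-0.09,"wy":0,"wz":0,"hand":5},
  {"dx":0,"dy":0.02,"dz":1.58,"wx":-0.09,"wy":0,"wz":0,"hand":5},
  {"dx":0,"dy":0.02,"dz":1.58,"wx":-0.09,"wy":0,"wz":0,"hand":5},
])

```text
clock: 37.2
eef_pos: [0.6632, -0.0355, 0.2151]
tool_rot: [0.592, 0.806, 0.002, -0.0]
ft_force: [4.6, 2.0, -4.0]
grip_width: 0.015
grasp_force: 59.5
```

Emit:
drive_tool([
  {"dx":0,"dy":0,"dz":0,"wx":0,"wy":0,"wz":-1,"hand":5},
  {"dx":0,"dy":0,"dz":0,"wx":0,"wy":0,"wz":-2.6,"hand":5},
  {"dx":0,"dy":0,"dz":0,"wx":0,"wy":0,"wz":-4.2,"hand":5},
  {"dx":0,"dy":0,"dz":0,"wx":0,"wy":0,"wz":-5.8,"hand":5},
  {"dx":0,"dy":0,"dz":0,"wx":0,"wy":0,"wz":-7.4,"hand":5},
  {"dx":0,"dy":0,"dz":0,"wx":0,"wy":0,"wz":-9,"hand":5},
  {"dx":0,"dy":0,"dz":0,"wx":0,"wy":0,"wz":-10.6,"hand":5},
  {"dx":0,"dy":0,"dz":0,"wx":0,"wy":0,"wz":-12.2,"hand":5},
  {"dx":0,"dy":0,"dz":0,"wx":0,"wy":0,"wz":-13.6,"hand":5},
  {"dx":0,"dy":0,"dz":0,"wx":0,"wy":0,"wz":-14.4,"hand":5},
  {"dx":0,"dy":0,"dz":0,"wx":0,"wy":0,"wz":-14.4,"hand":5},
  {"dx":0,"dy":0,"dz":0,"wx":0,"wy":0,"wz":-14.4,"hand":45},
  {"dx":0,"dy":0,"dz":0,"wx":0,"wy":0,"wz":-14.4,"hand":45},
  {"dx":0,"dy":0,"dz":0,"wx":0,"wy":0,"wz":-14.4,"hand":45},
  {"dx":0,"dy":0,"dz":-0.3,"wx":0,"wy":0,"wz":-14.4,"hand":45},
  {"dx":0,"dy":0,"dz":-1,"wx":0,"wy":0,"wz":-14.4,"hand":60},
  {"dx":0,"dy":0,"dz":-2,"wx":0,"wy":0,"wz":-14.4,"hand":60},
  {"dx":0,"dy":0,"dz":-2.5,"wx":0,"wy":0,"wz":-14.4,"hand":60},
  {"dx":0,"dy":0,"dz":-2.5,"wx":0,"wy":0,"wz":-14.4,"hand":60},
  {"dx":0,"dy":0,"dz":-2.5,"wx":0,"wy":0,"wz":-14.4,"hand":60},
])

```text
clock: 39.2
eef_pos: [0.6623, -0.0372, 0.3397]
tool_rot: [0.007, 1.0, 0.001, 0.0]
ft_force: [-0.4, 1.1, -0.5]
grip_width: 0.06
grasp_force: 0.0
```

Run:
```python
from h import *
c=cam('wrist'); a=bot.camera('wrist'); s=bot.camera('scene'); cv2.imwrite('pics/fin.png',np.vstack([cv2.resize(a,None,fx=.7,fy=.7),cv2.resize(s,None,fx=.7,fy=.7)])[:,:,::-1])
```

```text
(no output)
```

View pics/fin.png

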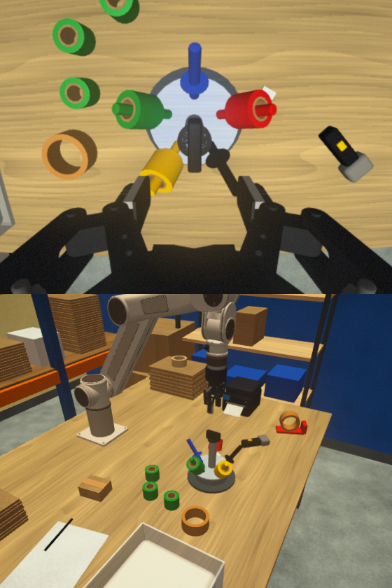

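The red peg points along the arrow at (268,95). All three rolls are on their collars, and the tape and scanner are where they were. Handing in.

```bash
python3 -c "
from workcell import bot
print(bot.job_done())"
```

```text
the job is handed in; nothing more can be done
None
```

I handed the job in at about 39 s: the red, yellow and green rolls hang on their collars (no blue roll was on the bench), the red peg points along the white arrow on its click, and the tape and scanner were left alone.

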